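Move three lab samples on to their next stations

TASK

The three brown-glass samples on the bench are each due for the next station: the tall bottle has been weighed and goes onto the stirrer, the small vial has been stirred and goes into the steel tray, and the squat jar waiting in the tray goes onto the balance. Every station is occupied, so park one sample on the empty cork mat to make room, and finish with each sample upright in the middle of its own station and the mat empty. Set the glass down gently, keep it upright, and leave the orange-capped bead jar, the beaker and the tip box where they stand.

Things in the scene. Friction and masses are not known exactly. Their poses are not given: they have to be found in the camera images.
- tall_bottle: Tallest sample: closed brown-glass bottle, black cap, loose, about 200 g, 115 mm high in all. Body 48 mm diameter from 0 to 83 mm above its underside, then a shoulder; cap 32 mm diameter from 90 to 115 mm. Origin at the centre of its underside, z along its axis to the cap. Starts on the balance.
- squat_jar: Widest sample: closed brown-glass jar, broad black cap, loose, about 220 g, 70 mm high in all. Body 60 mm diameter from 0 to 45 mm above its underside; cap 54 mm diameter from 52 to 70 mm. Origin at the centre of its underside, z up to the cap. Starts in the steel tray.
- small_vial: Smallest sample: closed brown-glass vial, black cap, loose, about 50 g, 60 mm high in all. Body 28 mm diameter from 0 to 42 mm above its underside; cap 24 mm diameter from 49 to 60 mm. Origin at the centre of its underside, z up to the cap. Starts on the stirrer.
- stirrer: Magnetic stirrer, fixed: low blue case 165 x 110 mm with a square white plate 105 x 105 mm, whose flat top is 50 mm above the bench. Origin on the bench straight below the centre of the white plate; z up; its own -x points to the end with two knobs (which reaches 105 mm from the origin, top of the knobs 45 mm high). It is switched off.
- balance: Weighing balance, fixed: low grey case 165 x 110 mm with a round steel pan of 90 mm diameter, whose flat rigid top is 42 mm above the bench. Origin on the bench straight below the centre of the pan; z up; its own -x points to the end with the blank dark display (105 mm from the origin, 34 mm high).
- tray: Square steel tray, fixed, 130 x 130 mm, with a flat floor 4 mm above the bench and a rim 3 mm thick, 10 mm above the bench. Origin on the bench under its centre; z up.
- cork_mat: Round cork mat, fixed, 100 mm diameter, flat top 8 mm above the bench, empty at the start: the free parking spot. Origin on the bench under its centre; z up.
- bead_jar: Bystander, loose: clear jar of dark steel beads with an orange cap, 68 mm diameter, 109 mm high. Origin at the centre of its underside. Leave it where it is.
- beaker: Bystander, loose: open clear glass beaker, 72 mm diameter at the rim, 85 mm high. Origin at the centre of its underside. Leave it where it is.
- tip_box: Bystander, loose: grey box with a white top full of small blue pipette tips, 122 x 87 mm, 56 mm high. Origin at the centre of its underside, x along its length. Leave it where it is.
Mind the look-alikes: they are no part of the job. What is shaped like the small_vial but blue, pink or purple is not meant.

How it is judged:
By the outcome, as a careful person would: the job done as asked, in the order asked, and still so for the second after the job is handed in, with the robot touching nothing.
It also fails if it takes over 128 s, if anything falls off the work surface, if the arm or the gripper's body presses on something with over 40 N, if the wrist force passes 120 N, or if a joint passes its speed limit or range.

ROBOT

A 6-joint arm with a two-finger parallel gripper is mounted at the origin on the work surface. World frame = base frame: x ahead of the robot, y to its left, z up, the work surface at z = 0. Lengths are in m, angles in rad, forces in N, time in s.
With the tool pointing down it reaches from about 0.3 to 0.85 m from the base axis. Payload 4.2 kg.
Tool frame: the origin (TCP) lies midway between the tips of the shut fingers; the grasp point (between the pads) lies 19 mm behind it; z points along the fingers, x is the direction in which the jaws open and shut, and the axes are right-handed (so a half turn about z gives the same grasp; the last joint's range is limited). The gripper opens to 91 mm and grips with 3 to 60 N. Pads are 32 mm wide; open, the fingers measure 118 mm over their backs; the gripper's body (76 mm by 178 mm) begins 60 mm behind the grasp point.
Start: joints at [1.102, 0.32, 1.565, -0, 1.257, -0.02], TCP at [0.249, 0.518, 0.214] pointing down, gripper open.
Joint ranges: [-3.11, 3.11], [-0.84, 2.01], [0.21, 2.61], [-1.34, 4.49], [0.05, 2.63], [-2.56, 2.56]. Speed limits (rad/s): [2.57, 2.57, 3.14, 3.14, 3.14, 3.14].

INTERFACE

Orientations are given as a rotation vector (axis times angle).
In Python, from station import env, eyes gives the robot as it stands.
- The arm moves only by the tool servo_tool, never from a script. Its argument "targets" is text: rows parted by semicolons, each of 7 numbers parted by spaces: the shift along the tool's x, y, z in mm, then the turn, a rotation vector about the tool's x, y, z in degrees, then the gripper command: -1 is fully open, 1 is shut, values between are in proportion. A call has 1 to 5 rows; each row is the pose to reach, as a shift and turn from the pose commanded when the call began, along the tool's axes at that moment; what a row does not reach only later rows make up. A row lasts 1/10 s, in which the tool goes at most 50 mm and 8.59 degrees, less where a joint would pass 70% of its speed; a pose out of reach is approached as far as the arm can. A call with a gripper value outside its range is refused whole. The fingers move at their own pace and stop on an object; "grip_force" is the grip in N (left out, the last holds). Time passes only in rows, so rows that repeat a pose let the fingers close. It gives the time, the measured TCP pose, the force and the opening at its end, in the units of the state.
- env.read_state(): the state, without advancing time (a new reading comes with each control period).
- eyes.snapshot(name): name is "scene" or "top" or "wrist"; returns the picture (400x640x3 uint8, red, green, blue); there is no depth.
- eyes.camera_params(name): a dict with "fx", "fy", "cx", "cy" (pixels), "cam_to_world" (4x4, takes a point from camera to world coordinates). Camera axes: x right, y down, z forward; pixel columns grow to the right and rows downward; lengths in m; the calibration is good to about 2 mm. A picture is of the moment at which its call begins: read the wrist's pose just before it. camera_params takes no time and is no camera call; for the wrist camera it gives the pose at the moment of the call.
- env.sign_off(): hands the job in, once; it reports no verdict.
The state is a dict: "t": time; "joint_positions": joint angles; "qd": joint speeds; "tau": joint torques, N m; "ee_pos": TCP position; "orientation": TCP orientation; "force": force on the tool from outside, world axes, zero at the start; "wrist_torque": the same for the moment, N m; "finger_gap": finger opening in m.
Only numpy, scipy, OpenCV 4.12 (cv2) and the standard library are available. Lean on these libraries where they do the work, as an engineer would, in place of code of your own. Each camera call takes 0.05 s, during which the arm holds its last target.

## Working session

There is one attempt and no reset: what is moved stays moved. The work goes in short steps, Python scripts to look and compute and a tool call to move; the robot and the scene stay as the last step left them, time stands still between calls to the robot, and variables do not carry over. Pictures are saved under pics/ and viewed, and the job is handed in when it is done.

Besides the shell and the picture viewer there is one more tool, called after "Request:" in YAML: its name, and indented under it one key for each argument. servo_tool: Moves the arm, as the interface text tells. Its arguments: {"type":"object","properties":{"targets":{"type":"string"},"grip_force":{"type":"number"}},"required":["targets"]}

```bash
mkdir -p pics; ls; python3 - <<'E'
from station import env, eyes
import cv2
s=env.read_state(); print(s)
for n in("scene","top","wrist"):
    p=eyes.camera_params(n); print(n,p)
    cv2.imwrite(f"pics/{n}0.png",eyes.snapshot(n)[:,:,::-1])
E
```

```text
pics
{'t': 0.0, 'joint_positions': array([ 1.10199042e+00,  3.20280461e-01,  1.56568895e+00,  4.79164045e-06,
        1.25742151e+00, -2.00097912e-02]), 'qd': array([-0.00111299,  0.00181085, -0.00059848, -0.00029896, -0.00091106,
        0.0009927 ]), 'tau': array([-2.13490152e-03, -4.12472141e+01, -2.31973833e+01,  7.24557554e-02,
        4.58191254e-02, -1.75008190e-04]), 'ee_pos': array([0.24924868, 0.51759038, 0.21312302]), 'orientation': array([ 2.65927977e+00,  1.67093874e+00, -2.42431777e-03]), 'force': array([-0.01593156,  0.12868266,  0.37641766]), 'wrist_torque': array([0.04733826, 0.01955299, 0.00260489]), 'finger_gap': 0.09123850625956301}
scene {'fx': 509.8396706360685, 'fy': 509.8396706360685, 'cx': 331.7780829964162, 'cy': 200.2799197985972, 'cam_to_world': array([[ 0.31606194,  0.62403124, -0.71462568,  1.40671846],
       [ 0.94873354, -0.21033774,  0.23592945, -0.25808695],
       [-0.00308541, -0.75255767, -0.65851912,  0.86864996],
       [ 0.        ,  0.        ,  0.        ,  1.        ]])}
top {'fx': 483.88197086461827, 'fy': 483.88197086461827, 'cx': 320.3288181810873, 'cy': 196.8146746930283, 'cam_to_world': array([[-0.01884608, -0.99532028,  0.09477532,  0.45360341],
       [-0.99960464,  0.0207354 ,  0.01898954,  0.01217344],
       [-0.02086588, -0.09437997, -0.99531756,  1.24514492],
       [ 0.        ,  0.        ,  0.        ,  1.        ]])}
wrist {'fx': 349.8045407514134, 'fy': 349.8045407514134, 'cx': 318.9315146389842, 'cy': 201.17934192066687, 'cam_to_world': array([[ 0.43317255,  0.86563342,  0.25107834,  0.17985626],
       [ 0.90131018, -0.41564738, -0.12197215,  0.55131108],
       [-0.00122312,  0.27913445, -0.96025125,  0.38316337],
       [ 0.        ,  0.        ,  0.        ,  1.        ]])}
```

View pics/scene0.png

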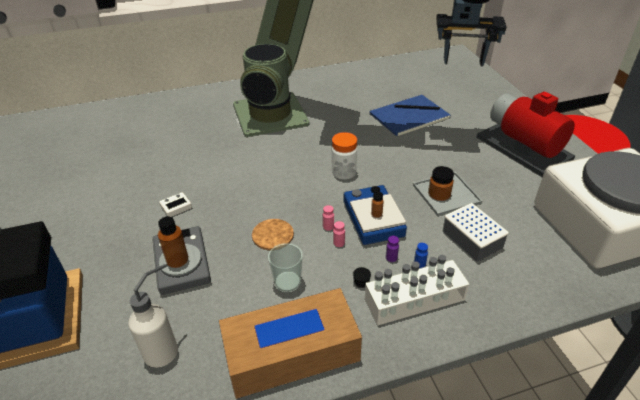

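View pics/top0.png

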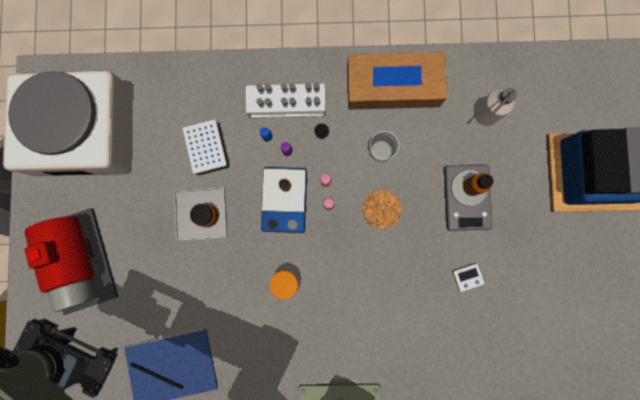

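View pics/wrist0.png

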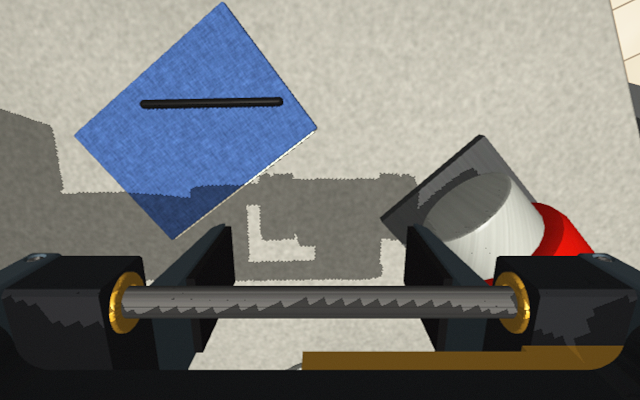

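The bottle is on the balance at top-view pixel (480,183), the vial on the stirrer at (285,185) and the jar in the tray at (204,214). The mat is empty at (381,209). The look-alike vials are pink at (326,180) and (329,203), purple at (286,148) and blue at (265,133). Next I'll enlarge the crops and measure.

```bash
cat > h.py <<'E'
import numpy as np, cv2
from station import env, eyes
def ray(P,u,v,z):
    T=P['cam_to_world']; d=T[:3,:3]@np.array([(u-P['cx'])/P['fx'],(v-P['cy'])/P['fy'],1.]); o=T[:3,3]
    return o+d*(z-o[2])/d[2]
def proj(P,p):
    T=P['cam_to_world']; q=T[:3,:3].T@(np.asarray(p)-T[:3,3]); return P['fx']*q[0]/q[2]+P['cx'],P['fy']*q[1]/q[2]+P['cy']
E
python3 - <<'E'
import cv2
t=cv2.imread('pics/top0.png'); s=cv2.imread('pics/scene0.png')
cv2.imwrite('pics/tcrop.png',cv2.resize(t[110:260,165:365],None,fx=4,fy=4,interpolation=cv2.INTER_CUBIC))
cv2.imwrite('pics/tcrop2.png',cv2.resize(t[110:260,340:520],None,fx=4,fy=4,interpolation=cv2.INTER_CUBIC))
cv2.imwrite('pics/scrop.png',cv2.resize(s[130:310,320:520],None,fx=3.3,fy=3.3,interpolation=cv2.INTER_CUBIC))
cv2.imwrite('pics/scrop2.png',cv2.resize(s[180:310,140:320],None,fx=4,fy=4,interpolation=cv2.INTER_CUBIC))
E
```

```text
(no output)
```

View pics/tcrop.png

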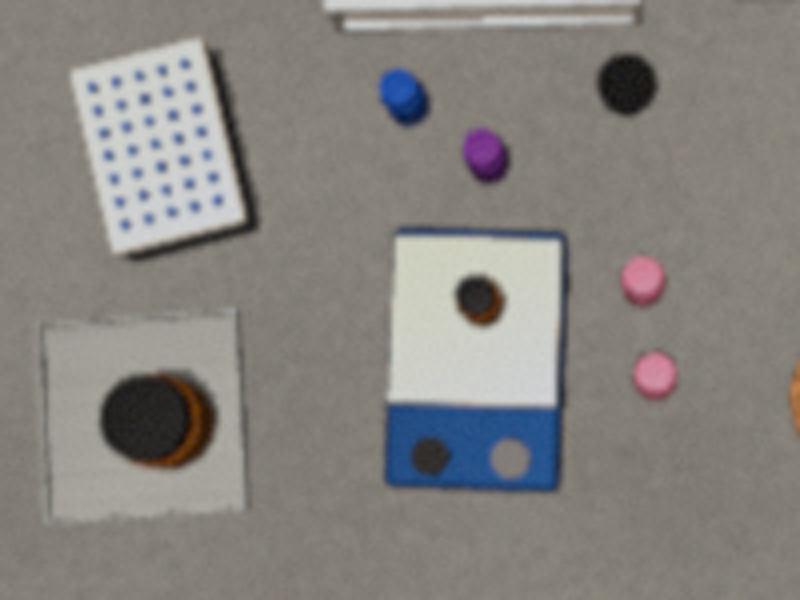

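View pics/tcrop2.png

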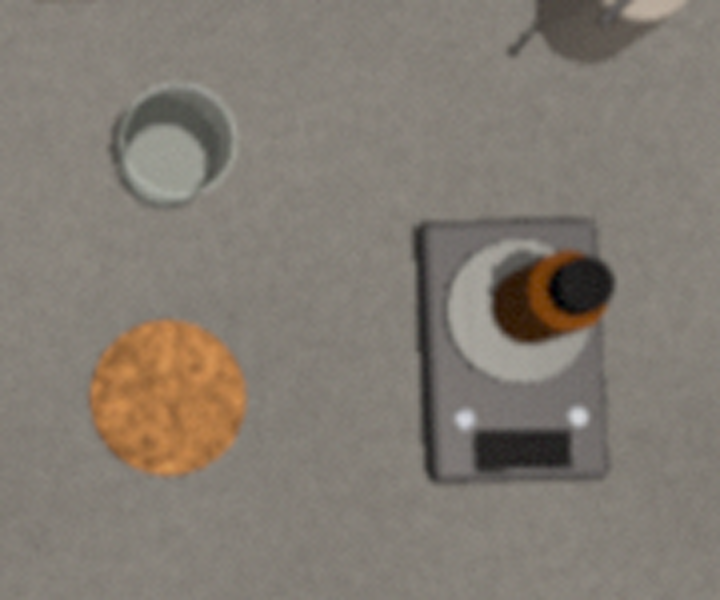

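View pics/scrop.png

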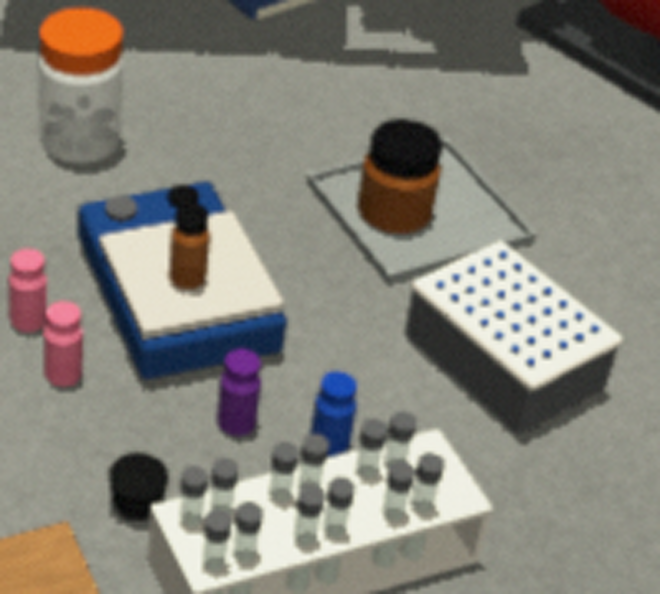

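View pics/scrop2.png

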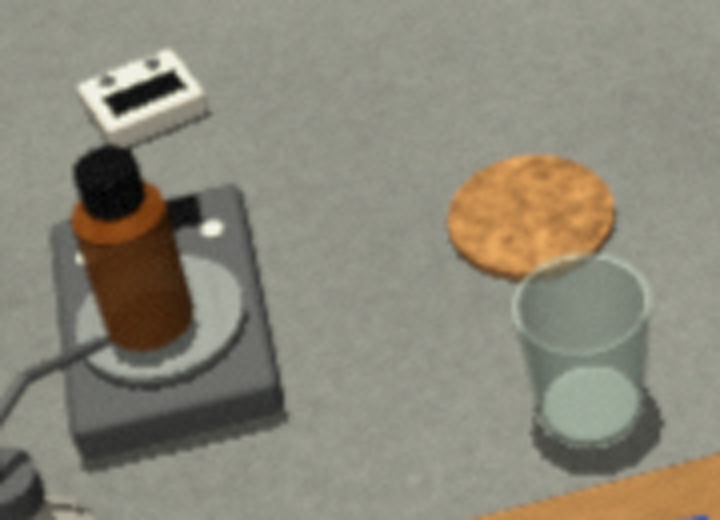

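The crops confirm the brown-glass samples with black caps: bottle cap at top-view pixel (485,181), vial cap at (285,184) and jar cap at (202,214). The blue, pink and purple vials on the bench are not meant. Next I'll measure with masks.

```bash
cat > m.py <<'E'
from h import *
P=eyes.camera_params("top"); I=cv2.imread('pics/top0.png'); H=cv2.cvtColor(I,cv2.COLOR_BGR2HSV)
def blob(mask,x0,x1,y0,y1):
    m=np.zeros_like(mask); m[y0:y1,x0:x1]=mask[y0:y1,x0:x1]
    c=max(cv2.findContours(m,cv2.RETR_EXTERNAL,cv2.CHAIN_APPROX_NONE)[0],key=cv2.contourArea)
    return c
def w(c,z):
    return np.array([ray(P,*q,z)[:2] for q in c.reshape(-1,2).astype(float)],np.float32)
dark=((H[...,2]<62)&(H[...,1]<110)).astype(np.uint8)
for n,b,z in(("jarcap",(185,225,195,235),.074),("vialcap",(275,292,178,192),.110),("botcap",(475,500,172,192),.157)):
    c=blob(dark,*b); (x,y),r=cv2.minEnclosingCircle(w(c,z)); print(n,c.reshape(-1,2).mean(0),cv2.fitEllipse(w(c,z)))
mat=cv2.inRange(H,(5,90,60),(25,255,255)); c=blob(mat,355,410,185,235); print("mat",cv2.fitEllipse(w(c,.008)))
plate=((H[...,2]>165)&(H[...,1]<60)).astype(np.uint8); c=blob(plate,255,312,160,220); print("plate",cv2.minAreaRect(w(c,.05)))
blue=cv2.inRange(H,(100,120,40),(125,255,255)); c=blob(blue,255,312,160,240);print("blue",cv2.minAreaRect(w(c,.04)))
pan=((H[...,2]>140)).astype(np.uint8); c=blob(pan,445,492,165,212);hc=cv2.convexHull(c);p=w(hc,.042);print("pan",cv2.minEnclosingCircle(p),cv2.fitEllipse(p))
org=cv2.inRange(H,(5,150,120),(20,255,255)); c=blob(org,260,310,260,310); print("bead",cv2.fitEllipse(w(c,.109)))
pink=cv2.inRange(H,(160,60,100),(179,255,255))
for b in((315,335,170,190),(320,340,194,212)): print("pink",cv2.fitEllipse(w(blob(pink,*b),.055)))
for n,b in(("purple",(278,296,140,156)),("bluev",(258,274,125,143))):
    c=blob((H[...,1]>110).astype(np.uint8),*b); print(n,cv2.fitEllipse(w(c,.05)))
S=I.copy()
print("pix: tray corners world", [ray(P,x/4+165-.4,y/4+110-.4,.010)[:2].round(4) for x,y in((42,322),(237,309),(246,510),(48,523))])
print("tipbox",[ray(P,x/4+165-.4,y/4+110-.4,.056)[:2].round(3) for x,y in((70,72),(203,38),(247,220),(115,255))])
print("beaker",ray(P,178/4+339.6,143/4+109.6,.085))
E
python3 m.py
```

```text
jarcap [200.78947368 214.24561404] ((0.5285390019416809, 0.32632118463516235), (0.04760550707578659, 0.049986254423856735), 179.02532958984375)
vialcap [283.54545455 183.54545455] ((0.5951358079910278, 0.12037626653909683), (0.01715717278420925, 0.01828576624393463), 46.435394287109375)
botcap [485.21052632 180.89473684] ((0.5858030319213867, -0.33913254737854004), (0.025934962555766106, 0.0311114564538002), 22.710163116455078)
mat ((0.5369939208030701, -0.12008684873580933), (0.09741474688053131, 0.09748270362615585), 55.42665481567383)
plate ((0.5875692367553711, 0.12689633667469025), (0.10337657481431961, 0.10333863645792007), 87.08486938476562)
blue ((0.508499801158905, 0.12961295247077942), (0.10530366003513336, 0.04739275574684143), 88.84429931640625)
pan ((0.5843055248260498, -0.3368360698223114), 0.044397566467523575) ((0.5842703580856323, -0.3360881209373474), (0.08650089800357819, 0.0875769555568695), 80.48612976074219)
bead ((0.35912060737609863, 0.12332380563020706), (0.06260165572166443, 0.06408665329217911), 42.07392883300781)
pink ((0.6092009544372559, 0.022177865728735924), (0.025159867480397224, 0.030023187398910522), 92.31664276123047)
pink ((0.549898624420166, 0.015686502680182457), (0.02560918591916561, 0.02789282612502575), 95.55909729003906)
purple ((0.6913818717002869, 0.11944165825843811), (0.02126736380159855, 0.03030380979180336), 110.35497283935547)
bluev ((0.730392575263977, 0.17089416086673737), (0.02353718690574169, 0.034294258803129196), 115.62625885009766)
pix: tray corners world [array([0.5965, 0.4107]), array([0.6022, 0.2842]), array([0.4729, 0.2784]), array([0.467 , 0.4056])]
tipbox [array([0.749, 0.38 ]), array([0.769, 0.296]), array([0.652, 0.268]), array([0.632, 0.35 ])]
beaker [ 0.68627336 -0.12280624  0.085     ]
```

```bash
cat > go.py <<'E'
import sys
from h import *
from scipy.spatial.transform import Rotation as R
# usage: go.py x y z [yawdeg of jaw]  -> needed tool shift mm, turn deg
s=env.read_state(); Rm=R.from_rotvec(s['orientation'])
t=np.array([float(a) for a in sys.argv[1:4]]); yaw=float(sys.argv[4]) if len(sys.argv)>4 else 0
Rt=R.from_euler('z',yaw,degrees=True)*R.from_matrix(np.diag([1.,-1,-1]))
print("t",round(s['t'],2),"pos",s['ee_pos'].round(4),"F",s['force'].round(1),"gap",round(s['finger_gap'],4),"q",s['joint_positions'].round(2))
print("shift mm",(Rm.inv().apply(t-s['ee_pos'])*1000).round(1),"turn deg",np.degrees((Rm.inv()*Rt).as_rotvec()).round(2))
E
python3 go.py .5285 .326 .22 0
```

```text
t 0.15 pos [0.2493 0.5177 0.2133] F [0.  0.1 0.5] gap 0.0911 q [ 1.1   0.32  1.57 -0.    1.26 -0.02]
shift mm [-51.6 334.7  -6.6] turn deg [4.000e-02 7.000e-02 6.429e+01]
```

Request:
servo_tool:
  targets: "-5 40 -7 0 0 8.5 -1; -12 80 -7 0 0 17 -1; -20 120 -7 0 0 25.5 -1; -26 165 -7 0 0 34 -1; -32 205 -7 0 0 42.5 -1"
  grip_force: 15

```text
t: 0.65
ee_pos: [0.4216, 0.3989, 0.2208]
orientation: [3.087, 0.584, -0.0]
force: [0.6, 0.5, -0.3]
finger_gap: 0.0911
```

```bash
python3 go.py .5285 .326 .22 0
```

```text
t 0.65 pos [0.4216 0.3989 0.2208] F [ 0.6  0.5 -0.3] gap 0.0911 q [ 0.74  0.32  1.54 -0.    1.28  0.36]
shift mm [ 72.8 106.9   0.8] turn deg [1.000e-02 1.000e-02 2.143e+01]
```

Request:
servo_tool:
  targets: "20 30 0 0 0 8 -1; 40 60 0 0 0 15 -1; 60 90 0 0 0 21.5 -1; 73 107.5 0 0 0 21.5 -1; 73 107.5 0 0 0 21.5 -1"

```text
t: 1.15
ee_pos: [0.5301, 0.3257, 0.2202]
orientation: [3.141, 0.002, 0.0]
force: [0.1, 0.8, 0.2]
finger_gap: 0.0913
```

```bash
python3 go.py .5285 .326 .22 0; python3 - <<'E'
from h import *
p=eyes.camera_params("wrist"); I=eyes.snapshot("wrist"); cv2.imwrite('pics/w1.png',I[:,:,::-1])
import pickle; pickle.dump(p,open('w1.pkl','wb'))
print(proj(p,[.5285,.326,.074]),proj(p,[.5346,.3447,.01]))
E
```

```text
t 1.15 pos [0.5301 0.3257 0.2202] F [0.1 0.8 0.2] gap 0.0913 q [ 0.53  0.39  1.44 -0.    1.31  0.53]
shift mm [-1.6 -0.3  0.2] turn deg [ 0.05 -0.    0.09]
(np.float64(315.2567178011918), np.float64(186.65925113860612)) (np.float64(321.38045241072666), np.float64(155.9547116394173))
```

View pics/w1.png

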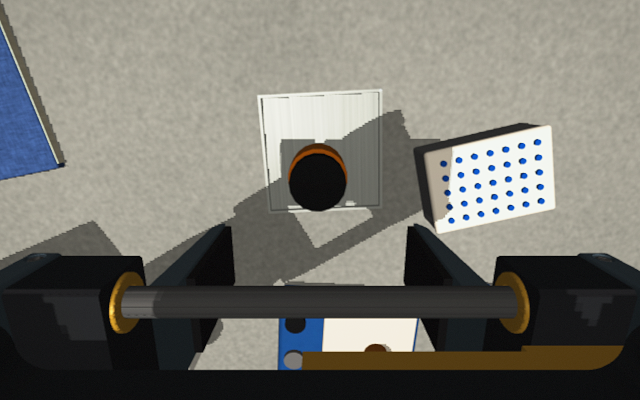

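The wrist view shows the jar cap centred near (318,182). The tray corners are near (259,96), (382,91), (383,207) and (270,211).

```bash
python3 - <<'E'
from h import *
import pickle
P=pickle.load(open('w1.pkl','rb')); I=cv2.imread('pics/w1.png'); G=I.max(2)
m=np.zeros_like(G); m[140:215,285:350]=(G[140:215,285:350]<40)
c=max(cv2.findContours(m,0,1)[0],key=cv2.contourArea)
c=cv2.convexHull(c)
w=np.array([ray(P,*q,.074)[:2] for q in c.reshape(-1,2).astype(float)],np.float32)
print(cv2.minEnclosingCircle(c),cv2.minEnclosingCircle(w),cv2.fitEllipse(w))
k=[ray(P,*q,.010)[:2] for q in((259,96),(382,91),(383,207),(270,211))]; print(np.round(k,4),np.mean(k,0))
E
```

```text
((317.1819763183594, 181.95889282226562), 28.77831268310547) ((0.5302179455757141, 0.32993578910827637), 0.02733052708208561) ((0.5302624702453613, 0.3298282325267792), (0.05200709402561188, 0.05437309294939041), 176.61302185058594)
[[0.4694 0.4072]
 [0.5972 0.4124]
 [0.6049 0.2866]
 [0.4763 0.2815]] [0.5369435  0.34693222]
```

Request:
servo_tool:
  targets: "-0.5 -3 40 0 0 0 -0.7; -0.5 -3 80 0 0 0 -0.7; -0.5 -3 120 0 0 0 -0.7; -0.5 -3 160 0 0 0 -0.7; -0.5 -3 175 0 0 0 -0.7"

```text
t: 1.7
ee_pos: [0.5235, 0.33, 0.0417]
orientation: [3.138, 0.01, -0.011]
force: [-0.4, -0.3, -0.7]
finger_gap: 0.0776
```

Request:
servo_tool:
  targets: "0 0 8 0 0 0 -0.7; 0 0 16 0 0 0 -0.7; 0 0 24 0 0 0 -0.7; 0 0 27 0 0 0 -0.7; 0 0 27 0 0 0 -0.7"

```text
t: 2.2
ee_pos: [0.5275, 0.3307, 0.0192]
orientation: [-3.141, -0.008, -0.001]
force: [-0.6, -0.0, 0.4]
finger_gap: 0.0776
```

```bash
python3 go.py .5295 .3285 .018 0; python3 - <<'E'
from h import *
a=eyes.snapshot("wrist");b=eyes.snapshot("scene")[80:280,320:560]
cv2.imwrite('pics/w2.png',a[:,:,::-1]);cv2.imwrite('pics/s2.png',cv2.resize(b[:,:,::-1],None,fx=3,fy=3))
E
```

```text
t 2.2 pos [0.5275 0.3307 0.0192] F [-0.6 -0.   0.4] gap 0.0776 q [0.54 0.57 1.7  0.   0.88 0.54]
shift mm [2.  2.2 1.2] turn deg [-0.02 -0.02  0.29]
```

View pics/w2.png

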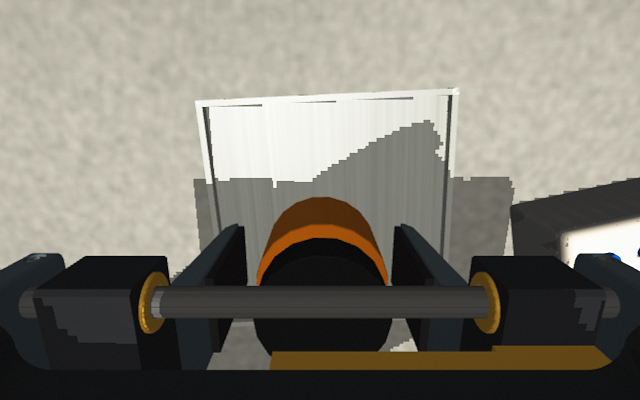

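View pics/s2.png

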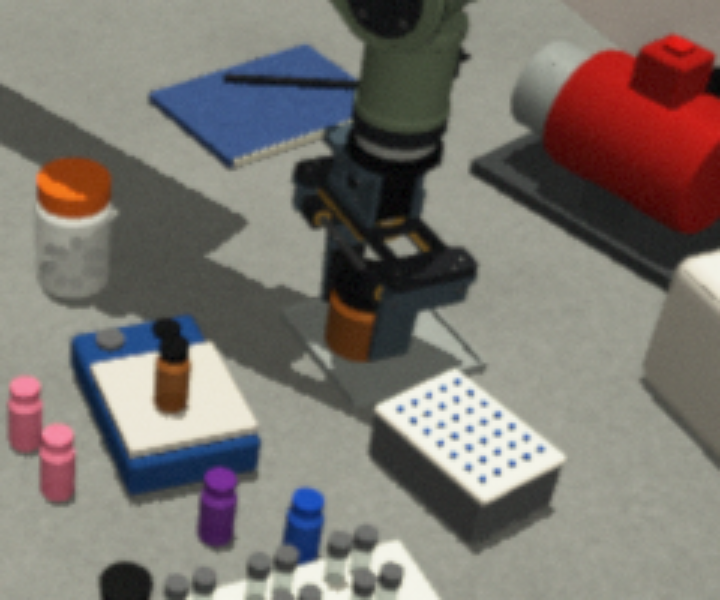

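The jar stands between the open fingers, centred near pixel 321 with the finger midpoint near 320. Closing now.

Request:
servo_tool:
  targets: "0 0 0 0 0 0 -0.5; 0 0 0 0 0 0 -0.4; 0 0 0 0 0 0 -0.3; 0 0 0 0 0 0 -0.2; 0 0 0 0 0 0 0"
  grip_force: 20

```text
t: 2.8
ee_pos: [0.528, 0.3307, 0.0193]
orientation: [-3.141, -0.008, -0.002]
force: [0.5, -0.1, 0.3]
finger_gap: 0.0592
```

Request:
servo_tool:
  targets: "0 0 0 0 0 0 0; 0 0 0 0 0 0 0; 0 0 -3 0 0 0 0; 0 0 -8 0 0 0 0; 0 0 -15 0 0 0 0"

```text
t: 3.3
ee_pos: [0.5265, 0.3302, 0.0335]
orientation: [3.14, 0.008, -0.004]
force: [0.1, 0.3, -3.0]
finger_gap: 0.0595
```

```bash
python3 go.py .5295 .3285 .018 0; 
```

```text
t 3.3 pos [0.5265 0.3302 0.0335] F [ 0.1  0.3 -3. ] gap 0.0595 q [0.54 0.55 1.68 0.   0.91 0.54]
shift mm [ 3.   1.7 15.5] turn deg [0.07 0.14 0.29]
```

Request:
servo_tool:
  targets: "0 0 -20 0 0 0 0; 0 0 -50 0 0 0 0; 0 0 -85 0 0 0 0; 0 0 -120 0 0 0 0; 0 0 -155 0 0 0 0"

```text
t: 3.8
ee_pos: [0.5268, 0.3304, 0.1906]
orientation: [3.141, 0.008, -0.001]
force: [0.7, 0.2, -3.6]
finger_gap: 0.0595
```

Request:
servo_tool:
  targets: "2 20 -10 0 0 0 0; 4 50 -15 0 0 0 0; 6 85 -15 0 0 0 0; 8 120 -15 0 0 0 0; 10 155 -15 0 0 0 0"

```text
t: 4.3
ee_pos: [0.537, 0.1731, 0.203]
orientation: [3.14, 0.008, -0.004]
force: [0.6, -0.7, -3.4]
finger_gap: 0.0593
```

```bash
python3 go.py .538 -.117 .2 0; 
```

```text
t 4.3 pos [0.537  0.1731 0.203 ] F [ 0.6 -0.7 -3.4] gap 0.0593 q [ 0.29  0.31  1.61 -0.    1.23  0.29]
shift mm [ -0.5 290.1   3.3] turn deg [0.07 0.14 0.29]
```

Request:
servo_tool:
  targets: "0 35 0 0 0 0.3 0; 0 75 0 0 0 0.3 0; 0 115 0 0 0 0.3 0; 0 155 0 0 0 0.3 0; 0 190 0 0 0 0.3 0"

```text
t: 4.8
ee_pos: [0.5375, -0.0171, 0.203]
orientation: [3.141, -0.002, -0.004]
force: [0.9, 0.2, -2.3]
finger_gap: 0.0592
```

Request:
servo_tool:
  targets: "0 35 10 0 0 0 0; 0 65 20 0 0 0 0; 0 88 40 0 0 0 0; 0 98 65 0 0 0 0; 0 98.5 90 0 0 0 0"

```text
t: 5.3
ee_pos: [0.5376, -0.1151, 0.1125]
orientation: [3.141, -0.004, -0.002]
force: [0.4, -0.1, -3.4]
finger_gap: 0.0597
```

```bash
python3 go.py .538 -.117 .0233 0; python3 - <<'E'
from h import *
a=eyes.snapshot("top")[150:270,300:500];b=eyes.snapshot("scene")[150:330,180:380]
cv2.imwrite('pics/t3.png',cv2.resize(a[:,:,::-1],None,fx=4,fy=4));cv2.imwrite('pics/s3.png',cv2.resize(b[:,:,::-1],None,fx=3,fy=3))
E
```

```text
t 5.3 pos [ 0.5376 -0.1151  0.1125] F [ 0.4 -0.1 -3.4] gap 0.0597 q [-0.23  0.37  1.77 -0.    1.01 -0.23]
shift mm [ 0.5  1.8 89.2] turn deg [ 0.02  0.09 -0.16]
```

View pics/s3.png

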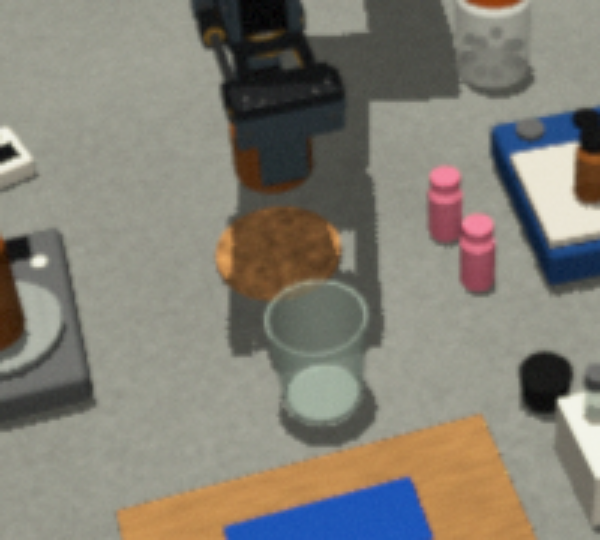

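The jar hangs upright above the mat; the pink vials and the beaker are clear of the gripper. Lowering.

Request:
servo_tool:
  targets: "0 1.5 25 0 0 0 0; 0.5 1.5 50 0 0 0 0; 0.5 1.5 68 0 0 0 0; 0.5 1.5 78 0 0 0 0; 0.5 1.5 83 0 0 0 0"

```text
t: 5.9
ee_pos: [0.5395, -0.1144, 0.0308]
orientation: [-3.141, -0.0, 0.001]
force: [-0.0, -0.2, -2.5]
finger_gap: 0.0594
```

Request:
servo_tool:
  targets: "0 0 1.5 0 0 0 0; 0 0 3 0 0 0 0; 0 0 4.5 0 0 0 0; 0 0 5 0 0 0 0; 0 0 5 0 0 0 0"

```text
t: 6.4
ee_pos: [0.5398, -0.1144, 0.0262]
orientation: [3.142, -0.0, 0.001]
force: [-0.2, 0.5, -2.4]
finger_gap: 0.0595
```

```bash
python3 go.py .538 -.117 .0233 0
```

```text
t 6.4 pos [ 0.5398 -0.1144  0.0262] F [-0.2  0.5 -2.4] gap 0.0595 q [-0.23  0.47  1.86  0.    0.81 -0.23]
shift mm [-1.8  2.6  2.9] turn deg [ 0.   -0.03 -0.01]
```

Request:
servo_tool:
  targets: "-1 2 0.5 0 0 0 0; -1.5 2.5 1 0 0 0 0; -1.5 2.5 1.5 0 0 0 0; -1.5 2.5 2 0 0 0 0; -1.5 2.5 2 0 0 0 0"

```text
t: 6.9
ee_pos: [0.5381, -0.1169, 0.0239]
orientation: [-3.141, 0.0, 0.0]
force: [-0.8, 0.3, -2.7]
finger_gap: 0.0596
```

Request:
servo_tool:
  targets: "0 0 0.5 0 0 0 0; 0 0 0.8 0 0 0 0; 0 0 0.8 0 0 0 0"

```text
t: 7.2
ee_pos: [0.5382, -0.1169, 0.0233]
orientation: [-3.142, 0.0, -0.0]
force: [-1.5, 0.4, -1.0]
finger_gap: 0.0591
```

Contact is beginning at z = 0.0233, as predicted.

Request:
servo_tool:
  targets: "0 0 0.3 0 0 0 0; 0 0 0.6 0 0 0 0; 0 0 0.6 0 0 0 0"

```text
t: 7.5
ee_pos: [0.5382, -0.1169, 0.0233]
orientation: [3.142, -0.0, 0.001]
force: [-1.8, 0.6, 4.8]
finger_gap: 0.0593
```

Request:
servo_tool:
  targets: "0 0 0 0 0 0 -0.35; 0 0 0 0 0 0 -0.4; 0 0 0 0 0 0 -0.5; 0 0 0 0 0 0 -0.65; 0 0 0 0 0 0 -0.75"

```text
t: 8.0
ee_pos: [0.5382, -0.1169, 0.0224]
orientation: [-3.141, 0.0, -0.0]
force: [-0.1, 0.4, -0.1]
finger_gap: 0.079
```

Request:
servo_tool:
  targets: "0 0 -5 0 0 0 -0.75; 0 0 -25 0 0 0 -0.75; 0 0 -65 0 0 0 -0.75; 0 0 -105 0 0 0 -0.75; 0 0 -145 0 0 0 -0.75"

```text
t: 8.5
ee_pos: [0.5379, -0.1168, 0.1694]
orientation: [-3.142, 0.0, -0.0]
force: [0.6, -0.4, -0.1]
finger_gap: 0.0801
```

```bash
python3 go.py .594 .122 .23 0; python3 - <<'E'
from h import *
import pickle
p=eyes.camera_params("wrist"); I=eyes.snapshot("wrist"); cv2.imwrite('pics/w3.png',I[:,:,::-1]); pickle.dump(p,open('w3.pkl','wb'))
print(proj(p,[.538,-.117,.078]))
E
```

```text
t 8.5 pos [ 0.5379 -0.1168  0.1694] F [ 0.6 -0.4 -0.1] gap 0.0801 q [-0.23  0.31  1.69  0.    1.14 -0.23]
shift mm [  56.  -238.8  -60.6] turn deg [-0.   -0.01 -0.01]
(np.float64(316.74562048168093), np.float64(204.23065242311014))
```

View pics/w3.png

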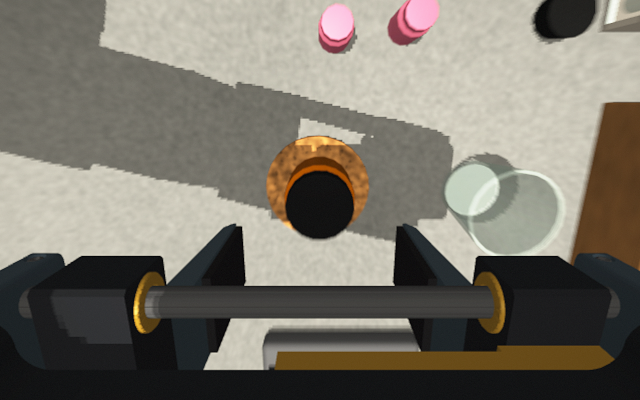

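The jar stands upright on the mat, cap at (320,204). The pink vials at (337,25) and (415,20) and the beaker are untouched. Next I'll check the camera bias and approach the vial.

```bash
python3 - <<'E'
from h import *
import pickle
P=pickle.load(open('w3.pkl','rb')); I=cv2.imread('pics/w3.png'); G=I.max(2)
H=cv2.cvtColor(I,cv2.COLOR_BGR2HSV)
def circ(m,z):
    c=cv2.convexHull(max(cv2.findContours(m.astype(np.uint8),0,1)[0],key=cv2.contourArea))
    w=np.array([ray(P,*q,z)[:2] for q in c.reshape(-1,2).astype(float)],np.float32); return cv2.minEnclosingCircle(w)
m=np.zeros_like(G); m[160:245,275:365]=(G[160:245,275:365]<40); print("cap",circ(m,.078))
m=np.zeros_like(G); m[125:210,255:380]=(cv2.inRange(H,(5,90,40),(25,255,255))>0)[125:210,255:380]; print("mat",circ(m,.008))
E
python3 - <<'E'
import sys; sys.path.insert(0,'.')
from h import *
I=eyes.snapshot("top")[:,:,::-1].copy(); cv2.imwrite('pics/top3.png',I)
P=eyes.camera_params("top"); G=I.max(2)
m=np.zeros_like(G); m[190:230,360:405]=G[190:230,360:405]<50
c=max(cv2.findContours(m,0,1)[0],key=cv2.contourArea)
w=np.array([ray(P,*q,.078)[:2] for q in c.reshape(-1,2).astype(float)],np.float32); print("top cap",cv2.minEnclosingCircle(w))
E
```

```text
cap ((0.5400288701057434, -0.11776663362979889), 0.027388090267777443)
mat ((0.5380213856697083, -0.12083739787340164), 0.05031731352210045)
top cap ((0.5316109657287598, -0.0884428322315216), 0.04804898798465729)
```

Request:
servo_tool:
  targets: "10 -40 -15 0 0 0 -0.7; 22 -85 -30 0 0 0 -0.7; 34 -130 -50 0 0 0 -0.6; 45 -175 -50 0 0 0 -0.5; 55 -220 -50 0 0 0 -0.4"

```text
t: 9.1
ee_pos: [0.5936, 0.1049, 0.2179]
orientation: [-3.141, 0.001, -0.002]
force: [0.3, -1.0, 0.2]
finger_gap: 0.0649
```

Request:
servo_tool:
  targets: "1 -20 0 0 0 0 -0.4; 1 -20 0 0 0 0 -0.4"

```text
t: 9.3
ee_pos: [0.5939, 0.1259, 0.2166]
orientation: [-3.141, -0.006, 0.002]
force: [-0.2, -0.8, 0.5]
finger_gap: 0.0637
```

```bash
python3 go.py .594 .122 .08 0; python3 - <<'E'
from h import *
import pickle
p=eyes.camera_params("wrist"); I=eyes.snapshot("wrist"); cv2.imwrite('pics/w4.png',I[:,:,::-1]); pickle.dump(p,open('w4.pkl','wb'))
print(proj(p,[.594,.122,.11]),proj(p,[.587,.127,.05]))
E
```

```text
t 9.3 pos [0.5939 0.1259 0.2166] F [-0.2 -0.8  0.5] gap 0.0637 q [0.19 0.37 1.48 0.   1.29 0.19]
shift mm [  0.3   4.  136.6] turn deg [-0.03  0.08  0.22]
(np.float64(317.03996192247905), np.float64(203.33548883916438)) (np.float64(310.29699475915277), np.float64(181.15284482077612))
```

View pics/w4.png

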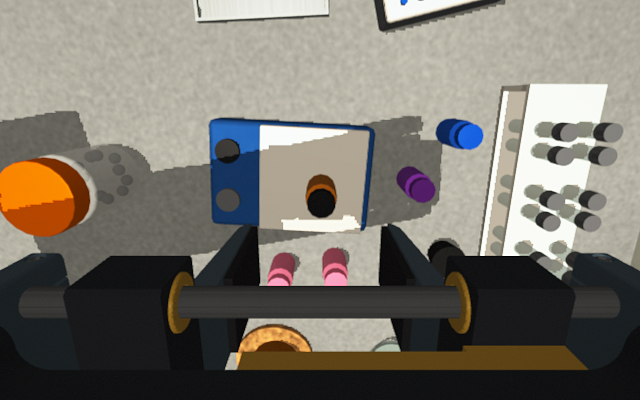

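The vial cap is at (321,204) in the wrist view, brown glass on the white plate. The pink vials at (283,268) and (335,262) lie outside the grasp.

Request:
servo_tool:
  targets: "1 3 25 0 0 0 -0.3; 1 3.5 55 0 0 0 -0.2; 1 3.5 80 0 0 0 -0.15; 1 3.5 95 0 0 0 -0.1; 1 3.5 95 0 0 0 -0.1"

```text
t: 9.85
ee_pos: [0.5932, 0.1175, 0.1199]
orientation: [3.14, -0.003, -0.009]
force: [-0.7, 0.2, 0.4]
finger_gap: 0.05
```

```bash
python3 go.py .595 .1225 .06 0; python3 - <<'E'
from h import *
import pickle
I=eyes.snapshot("wrist"); cv2.imwrite('pics/w5.png',I[:,:,::-1])
E
```

```text
t 9.85 pos [0.5932 0.1175 0.1199] F [-0.7  0.2  0.4] gap 0.05 q [ 0.18  0.44  1.63 -0.    1.08  0.18]
shift mm [ 2.1 -5.1 59.9] turn deg [ 0.09  0.34 -0.11]
```

View pics/w5.png

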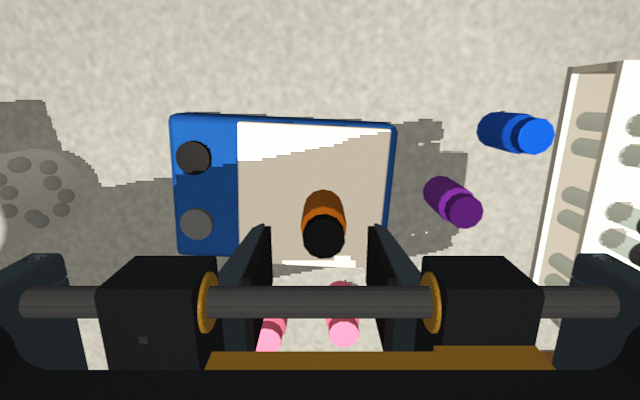

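The vial is between the fingers at (323,237), slightly right of the finger midpoint at 319. I'll correct that and go down.

Request:
servo_tool:
  targets: "1 -3 8 0 0 0 -0.1; 2 -5 20 0 0 0 -0.1; 2 -5 35 0 0 0 -0.1; 2 -5 50 0 0 0 -0.1; 2 -5 59 0 0 0 -0.1"

```text
t: 10.4
ee_pos: [0.5967, 0.1246, 0.0622]
orientation: [3.141, -0.0, -0.002]
force: [1.0, 0.5, -0.6]
finger_gap: 0.0502
```

Request:
servo_tool:
  targets: "0 0 0 0 0 0 -0.1; 0 0 0 0 0 0 -0.1"

```text
t: 10.6
ee_pos: [0.5976, 0.1247, 0.0638]
orientation: [-3.141, 0.0, -0.001]
force: [0.4, 0.0, -0.2]
finger_gap: 0.0502
```

```bash
python3 go.py .595 .1225 .06 0; python3 - <<'E'
from h import *
I=eyes.snapshot("wrist"); cv2.imwrite('pics/w6.png',I[:,:,::-1])
b=eyes.snapshot("scene")[100:280,310:510]
cv2.imwrite('pics/s6.png',cv2.resize(b[:,:,::-1],None,fx=3,fy=3))
E
```

```text
t 10.6 pos [0.5976 0.1247 0.0638] F [ 0.4  0.  -0.2] gap 0.0502 q [0.19 0.5  1.68 0.   0.96 0.19]
shift mm [-2.6  2.2  3.8] turn deg [-0.01 -0.03 -0.01]
```

View pics/w6.png

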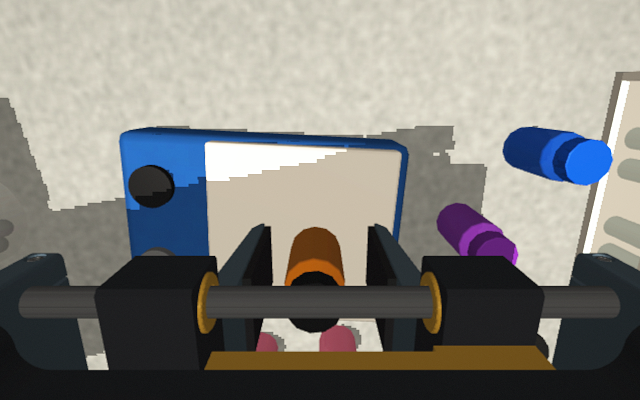

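View pics/s6.png

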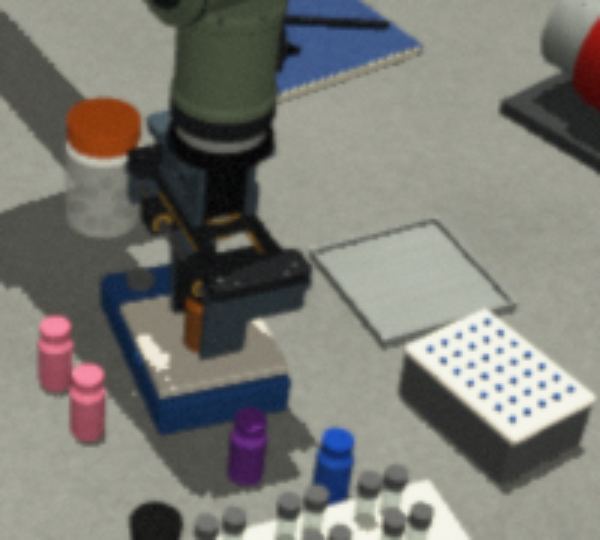

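The vial is at about (315,280) between fingers whose midpoint is at 319. I'll trim and close.

Request:
servo_tool:
  targets: "-1.5 1 2 0 0 0 -0.1; -2.5 2 4 0 0 0 -0.1; -2.5 2 4 0 0 0 0.1; -2.5 2 4 0 0 0 0.25; -2.5 2 4 0 0 0 0.35"
  grip_force: 10

```text
t: 11.2
ee_pos: [0.5949, 0.1226, 0.0597]
orientation: [-3.141, 0.001, -0.001]
force: [-0.0, -0.5, -0.6]
finger_gap: 0.0306
```

Request:
servo_tool:
  targets: "0 0 0 0 0 0 0.5; 0 0 0 0 0 0 0.6; 0 0 0 0 0 0 0.6; 0 0 0 0 0 0 0.6"

```text
t: 11.6
ee_pos: [0.5948, 0.1226, 0.0596]
orientation: [-3.141, 0.0, -0.0]
force: [0.2, -0.2, 0.8]
finger_gap: 0.0276
```

```bash
python3 go.py .535 .346 .2 0
```

```text
t 11.6 pos [0.5948 0.1226 0.0596] F [ 0.2 -0.2  0.8] gap 0.0276 q [0.18 0.5  1.7  0.   0.95 0.18]
shift mm [ -59.9 -223.4 -140.4] turn deg [-0.01 -0.02 -0.01]
```

Request:
servo_tool:
  targets: "0 0 -10 0 0 0 0.6; 0 0 -35 0 0 0 0.6; -5 -20 -65 0 0 0 0.6; -15 -55 -80 0 0 0 0.6; -25 -95 -80 0 0 0 0.6"

```text
t: 12.1
ee_pos: [0.5714, 0.2184, 0.1434]
orientation: [-3.139, 0.004, -0.01]
force: [0.4, 0.7, -0.7]
finger_gap: 0.0276
```

Request:
servo_tool:
  targets: "-10 -38 0 0 0 0 0.6; -20 -75 0 0 0 0 0.6; -29 -108 10 0 0 0 0.6; -34 -125 30 0 0 0 0.6; -35 -128 50 0 0 0 0.6"

```text
t: 12.6
ee_pos: [0.5342, 0.3484, 0.09]
orientation: [-3.14, -0.004, -0.002]
force: [-0.1, 0.1, -0.9]
finger_gap: 0.0278
```

```bash
python3 go.py .535 .346 .0136 0;  python3 - <<'E'
from h import *
import pickle
p=eyes.camera_params("wrist"); I=eyes.snapshot("wrist"); cv2.imwrite('pics/w7.png',I[:,:,::-1]); pickle.dump(p,open('w7.pkl','wb'))
print(proj(p,[.535,.346,.004]))
b=eyes.snapshot("scene")[100:280,310:510]
cv2.imwrite('pics/s7.png',cv2.resize(b[:,:,::-1],None,fx=3,fy=3))
E
```

```text
t 12.6 pos [0.5342 0.3484 0.09  ] F [-0.1  0.1 -0.9] gap 0.0278 q [0.56 0.51 1.59 0.   1.04 0.56]
shift mm [ 0.7  2.5 76.4] turn deg [-0.1  -0.08  0.15]
(np.float64(317.4990597408882), np.float64(209.13988336144013))
```

View pics/w7.png

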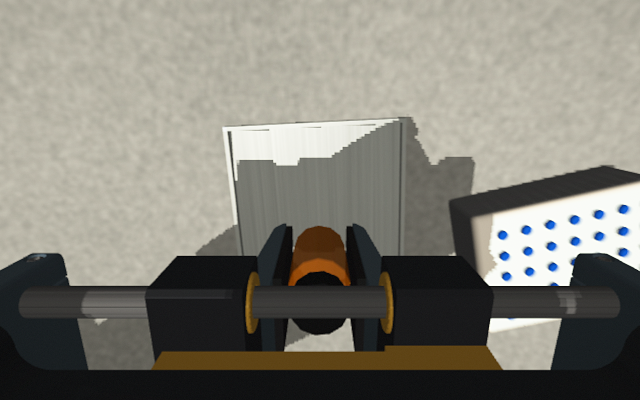

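View pics/s7.png

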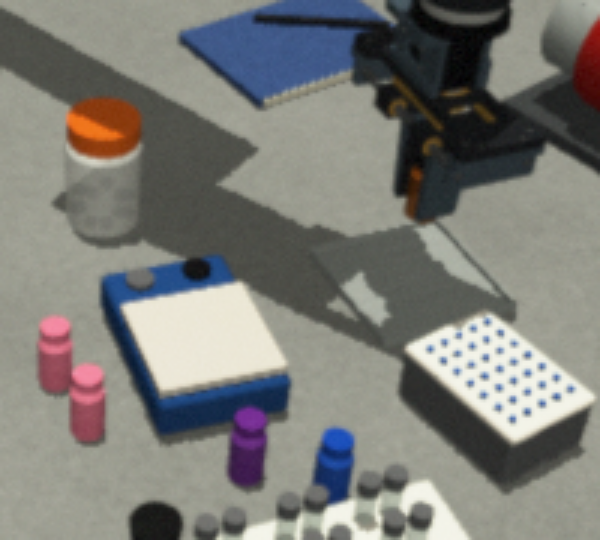

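The vial is held upright over the empty tray; its foot is near (318,235) in the wrist view. One more estimate of the tray centre from the scene camera.

```bash
python3 - <<'E'
from h import *
P=eyes.camera_params("scene")
k=[ray(P,x/3+310-.3,y/3+100-.3,.01)[:2] for x,y in((315,251),(437,221),(517,302),(387,347))]; print(np.round(k,4),np.mean(k,0))
E
```

```text
[[0.4805 0.2798]
 [0.4768 0.403 ]
 [0.5978 0.413 ]
 [0.613  0.2821]] [0.54204262 0.34448267]
```

Request:
servo_tool:
  targets: "0 1 20 0 0 0 0.6; 0.5 2 40 0 0 0 0.6; 0.5 2 58 0 0 0 0.6; 0.5 2 68 0 0 0 0.6; 0.5 2 71 0 0 0 0.6"

```text
t: 13.2
ee_pos: [0.5354, 0.3431, 0.0185]
orientation: [3.141, -0.001, -0.001]
force: [-0.2, 0.1, -0.4]
finger_gap: 0.028
```

```bash
python3 go.py .535 .346 .0136 0
```

```text
t 13.2 pos [0.5354 0.3431 0.0185] F [-0.2  0.1 -0.4] gap 0.028 q [0.55 0.58 1.66 0.   0.9  0.55]
shift mm [-0.4 -2.9  4.9] turn deg [ 0.02  0.03 -0.05]
```

Request:
servo_tool:
  targets: "0.5 -2 1 0 0 0 0.6; 0.5 -3 2 0 0 0 0.6; 0.5 -3 3 0 0 0 0.6; 0.5 -3 4 0 0 0 0.6; 0.5 -3 4 0 0 0 0.6"

```text
t: 13.7
ee_pos: [0.5358, 0.3467, 0.0148]
orientation: [-3.141, 0.0, -0.0]
force: [0.1, -0.3, -0.9]
finger_gap: 0.0278
```

Request:
servo_tool:
  targets: "0 0 0.4 0 0 0 0.6; 0 0 0.8 0 0 0 0.6; 0 0 0.8 0 0 0 0.6"

```text
t: 14.0
ee_pos: [0.5357, 0.3466, 0.0137]
orientation: [-3.142, 0.0, 0.0]
force: [0.4, -0.2, -1.1]
finger_gap: 0.028
```

Request:
servo_tool:
  targets: "0 0 0.4 0 0 0 0.6; 0 0 0.7 0 0 0 0.6; 0 0 0.7 0 0 0 0.6"

```text
t: 14.3
ee_pos: [0.5358, 0.3467, 0.0136]
orientation: [-3.141, 0.0, -0.0]
force: [-1.4, 0.2, 3.8]
finger_gap: 0.0276
```

In contact at 3.8 N. Releasing and backing off.

Request:
servo_tool:
  targets: "0 0 0 0 0 0 0.3; 0 0 0 0 0 0 0.2; 0 0 0 0 0 0 0.1; 0 0 0 0 0 0 0; 0 0 0 0 0 0 -0.1"

```text
t: 14.8
ee_pos: [0.5358, 0.3466, 0.0129]
orientation: [3.142, -0.0, -0.0]
force: [-0.2, 0.1, -0.5]
finger_gap: 0.0495
```

Request:
servo_tool:
  targets: "0 0 -5 0 0 0 -0.1; 0 0 -25 0 0 0 -0.1; 0 0 -65 0 0 0 -0.1; 0 0 -110 0 0 0 -0.1; 0 0 -160 0 0 0 -0.1"

```text
t: 15.3
ee_pos: [0.5351, 0.3462, 0.1742]
orientation: [3.141, -0.0, -0.002]
force: [0.4, 0.3, 0.2]
finger_gap: 0.0501
```

Request:
servo_tool:
  targets: "0 0 -30 0 0 0 -0.1; 0 0 -40 0 0 0 -0.1; 0 0 -40 0 0 0 -0.1"

```text
t: 15.6
ee_pos: [0.5362, 0.3469, 0.2145]
orientation: [-3.14, 0.0, -0.004]
force: [0.4, 0.2, -1.0]
finger_gap: 0.0501
```

```bash
python3 go.py .536 .346 .2 0;  python3 - <<'E'
from h import *
import pickle
p=eyes.camera_params("wrist"); I=eyes.snapshot("wrist"); cv2.imwrite('pics/w8.png',I[:,:,::-1]); pickle.dump(p,open('w8.pkl','wb'))
E
```

```text
t 15.6 pos [0.5362 0.3469 0.2145] F [ 0.4  0.2 -1. ] gap 0.0501 q [0.56 0.42 1.41 0.   1.31 0.56]
shift mm [-0.2  0.9 14.5] turn deg [-0.09 -0.15 -0.01]
```

View pics/w8.png

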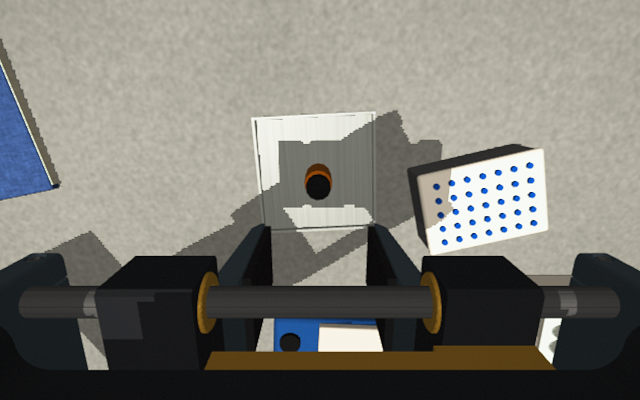

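```bash
python3 - <<'E'
from h import *
import pickle
P=pickle.load(open('w8.pkl','rb')); I=cv2.imread('pics/w8.png')
k=[ray(P,*q,.010)[:2] for q in((252,118),(374.5,112),(376.5,227),(264,231))]; print(np.round(k,4),np.mean(k,0)); print(ray(P,318.5,187.5,.064))
cv2.imwrite('pics/w8c.png',cv2.resize(I[95:245,235:395],None,fx=4,fy=4,interpolation=cv2.INTER_CUBIC))
E
```

```text
[[0.4688 0.407 ]
 [0.5963 0.4131]
 [0.6042 0.2861]
 [0.4759 0.2813]] [0.536296   0.34686435]
[0.53799844 0.34570384 0.064     ]
```

View pics/w8c.png

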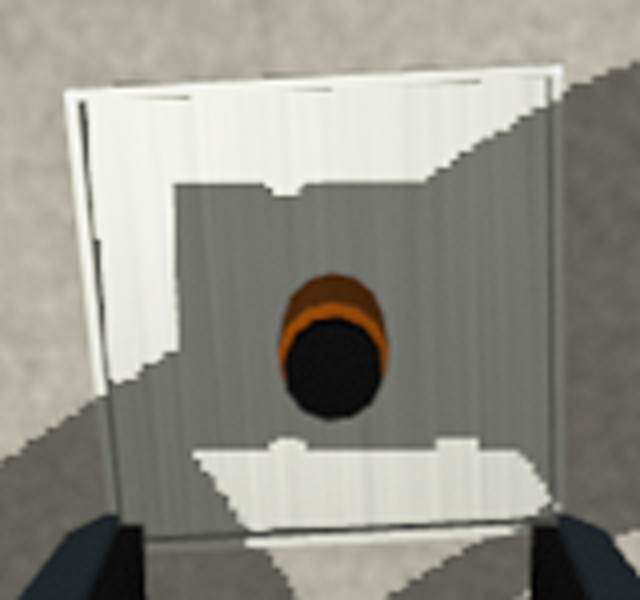

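The vial stands upright within 2 mm of the tray centre. Now the bottle.

Request:
servo_tool:
  targets: "5 40 -5 0 0 0 -0.1; 10 85 -15 0 0 0 -0.2; 15 130 -25 0 0 0 -0.3; 20 175 -35 0 0 0 -0.4; 25 220 -35 0 0 0 -0.5"

```text
t: 16.15
ee_pos: [0.5603, 0.1248, 0.2465]
orientation: [3.141, 0.0, -0.004]
force: [0.4, 0.7, -0.4]
finger_gap: 0.0674
```

Request:
servo_tool:
  targets: "5 45 0 0 0 0 -0.6; 10 90 0 0 0 0 -0.7; 15 135 0 0 0 0 -0.7; 20 180 0 0 0 0 -0.7; 25 225 0 0 0 0 -0.7"

```text
t: 16.65
ee_pos: [0.5844, -0.1, 0.2449]
orientation: [-3.14, 0.001, 0.008]
force: [1.5, -0.5, 0.1]
finger_gap: 0.0776
```

Request:
servo_tool:
  targets: "0 45 0 0 0 0 -0.7; 0 90 0 0 0 0 -0.7; 0 135 0 0 0 0 -0.7; 0 160 0 0 0 0 -0.7; 0 170 0 0 0 0 -0.7"

```text
t: 17.15
ee_pos: [0.5843, -0.2706, 0.2445]
orientation: [-3.139, 0.005, 0.008]
force: [-0.3, -0.9, -0.1]
finger_gap: 0.0776
```

```bash
python3 go.py .586 -.338 .24 0
```

```text
t 17.15 pos [ 0.5843 -0.2706  0.2445] F [-0.3 -0.9 -0.1] gap 0.0776 q [-0.45  0.42  1.34 -0.    1.39 -0.45]
shift mm [ 1.9 67.4  4.3] turn deg [-0.12  0.3  -0.18]
```

Request:
servo_tool:
  targets: "1 35 0 0 0 0 -0.7; 1.5 60 0 0 0 0 -0.7; 2 67 0 0 0 0 -0.7; 2 67 0 0 0 0 -0.7"

```text
t: 17.55
ee_pos: [0.5874, -0.3348, 0.2463]
orientation: [-3.139, 0.001, 0.004]
force: [0.9, 1.0, -0.0]
finger_gap: 0.0774
```

```bash
python3 go.py .586 -.338 .24 0;  python3 - <<'E'
from h import *
import pickle
p=eyes.camera_params("wrist"); I=eyes.snapshot("wrist"); cv2.imwrite('pics/w9.png',I[:,:,::-1]); pickle.dump(p,open('w9.pkl','wb'))
print(proj(p,[.586,-.338,.157]))
E
```

```text
t 17.55 pos [ 0.5874 -0.3348  0.2463] F [ 0.9  1.  -0. ] gap 0.0774 q [-0.54  0.47  1.25  0.    1.43 -0.53]
shift mm [-1.3  3.2  6.3] turn deg [-0.14  0.13 -0.04]
(np.float64(315.1711867765062), np.float64(208.99731495087178))
```

View pics/w9.png

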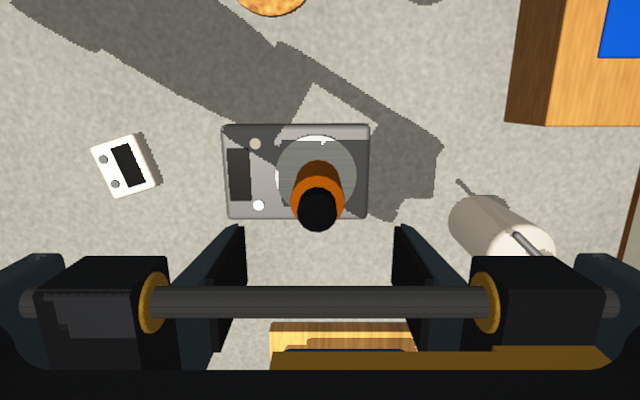

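The bottle cap is at (318,212) on the balance. The wash bottle's spout reaches toward it, tip near (460,182), so I'll check that clearance.

```bash
python3 - <<'E'
from h import *
import pickle
P=pickle.load(open('w9.pkl','rb')); T=eyes.camera_params("top"); S=eyes.camera_params("scene")
def two(A,a,B,b):
    o1=A['cam_to_world'][:3,3];d1=ray(A,*a,0)-o1;o2=B['cam_to_world'][:3,3];d2=ray(B,*b,0)-o2
    st=np.linalg.lstsq(np.c_[d1,-d2],o2-o1,rcond=None)[0]; p,q=o1+st[0]*d1,o2+st[1]*d2; return ((p+q)/2).round(3),np.linalg.norm(p-q).round(4)
print("spout tip",two(T,(468.5,122.5),S,(166.5,266)),two(T,(468.5,122.5),P,(460,181)))
for zz in (.1,.15,.2): print(ray(T,468.5,122.5,zz).round(3))
I=cv2.imread('pics/w9.png'); 
print("pan wrist",ray(P,316,175,.042))
cv2.imwrite('pics/w9c.png',cv2.resize(I[110:240,210:390],None,fx=4,fy=4,interpolation=cv2.INTER_CUBIC))
E
```

```text
spout tip (array([ 0.719, -0.33 ,  0.156]), np.float64(0.0427)) (array([ 0.754, -0.348,  0.016]), np.float64(0.0018))
[ 0.734 -0.325  0.1  ]
[ 0.722 -0.31   0.15 ]
[ 0.71  -0.295  0.2  ]
pan wrist [ 0.58555966 -0.33502742  0.042     ]
```

View pics/w9c.png

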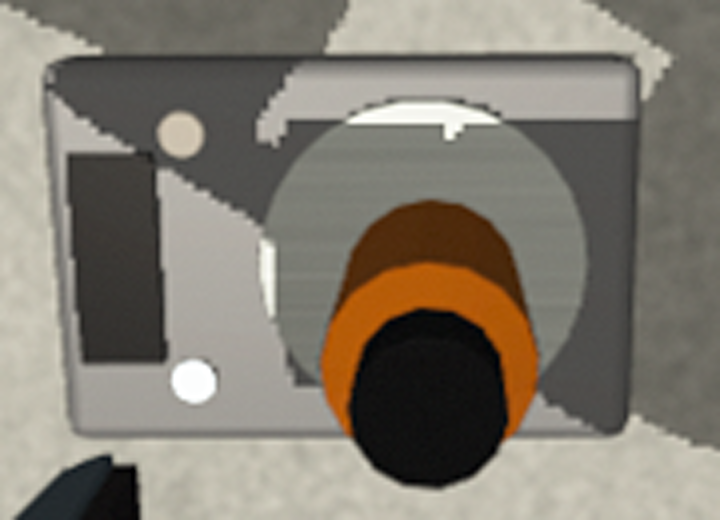

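The spout tip is at x ≥ 0.71, clear of the gripper body, which reaches to x = 0.675. Descending on the bottle.

Request:
servo_tool:
  targets: "-1 4 25 0 0 0 -0.7; -1.5 4 55 0 0 0 -0.7; -1.5 4 75 0 0 0 -0.7; -1.5 4 80 0 0 0 -0.7; -1.5 4 80 0 0 0 -0.7"

```text
t: 18.1
ee_pos: [0.5861, -0.3378, 0.1676]
orientation: [-3.14, -0.002, 0.002]
force: [0.3, -0.4, 0.3]
finger_gap: 0.0776
```

```bash
python3 go.py .586 -.339 .089 0;  python3 - <<'E'
from h import *
I=eyes.snapshot("wrist"); cv2.imwrite('pics/w10.png',I[:,:,::-1])
E
```

```text
t 18.1 pos [ 0.5861 -0.3378  0.1676] F [ 0.3 -0.4  0.3] gap 0.0776 q [-0.54  0.51  1.38  0.    1.26 -0.54]
shift mm [-0.   1.3 78.6] turn deg [-0.08  0.07  0.07]
```

View pics/w10.png

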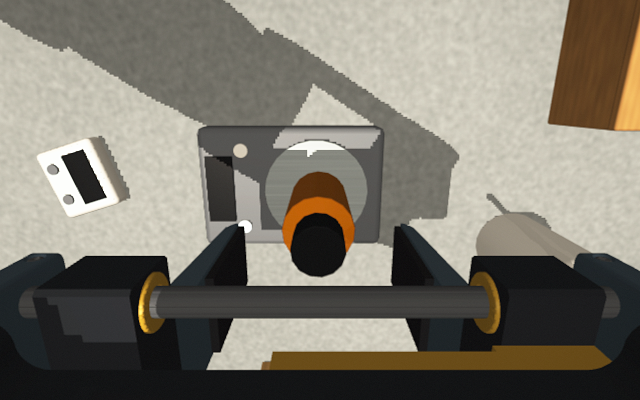

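The bottle is centred between the fingers at (318,245). Going down.

Request:
servo_tool:
  targets: "0 1 20 0 0 0 -0.7; 0 1 42 0 0 0 -0.7; 0 1 62 0 0 0 -0.7; 0 1 74 0 0 0 -0.7; 0 1 78 0 0 0 -0.7"
  grip_force: 20

```text
t: 18.65
ee_pos: [0.5862, -0.3401, 0.0899]
orientation: [-3.141, 0.0, 0.0]
force: [0.5, 0.4, 0.5]
finger_gap: 0.0775
```

Request:
servo_tool:
  targets: "0 0 0 0 0 0 -0.7; 0 0 0 0 0 0 -0.7"

```text
t: 18.85
ee_pos: [0.5869, -0.3408, 0.0914]
orientation: [3.14, -0.0, 0.003]
force: [-0.9, 0.3, 0.5]
finger_gap: 0.077
```

```bash
python3 go.py .586 -.339 .089 0;  python3 - <<'E'
from h import *
I=eyes.snapshot("wrist"); cv2.imwrite('pics/w11.png',I[:,:,::-1])
E
```

```text
t 18.85 pos [ 0.5869 -0.3408  0.0914] F [-0.9  0.3  0.5] gap 0.077 q [-0.54  0.57  1.48  0.    1.1  -0.54]
shift mm [-0.9 -1.8  2.4] turn deg [ 0.07 -0.12 -0.01]
```

View pics/w11.png

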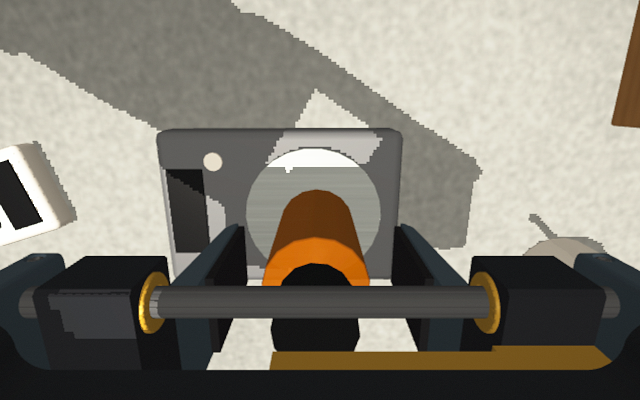

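The bottle stands between the fingers at about (316,265). Trimming and closing.

Request:
servo_tool:
  targets: "-1 -1.5 2 0 0 0 -0.6; -1 -1.5 2 0 0 0 -0.4; -1 -1.5 2 0 0 0 -0.25; -1 -1.5 2 0 0 0 -0.15; -1 -1.5 2 0 0 0 -0.05"

```text
t: 19.4
ee_pos: [0.5851, -0.3389, 0.0881]
orientation: [-3.142, 0.001, -0.0]
force: [-0.2, -0.0, -0.1]
finger_gap: 0.0487
```

Request:
servo_tool:
  targets: "0 0 0 0 0 0 0.1; 0 0 0 0 0 0 0.2; 0 0 0 0 0 0 0.2; 0 0 0 0 0 0 0.2"

```text
t: 19.8
ee_pos: [0.5852, -0.3389, 0.0881]
orientation: [-3.142, 0.0, -0.0]
force: [0.8, -0.6, -0.3]
finger_gap: 0.0477
```

```bash
python3 go.py .586 -.339 .089 0
```

```text
t 19.8 pos [ 0.5852 -0.3389  0.0881] F [ 0.8 -0.6 -0.3] gap 0.0477 q [-0.54  0.57  1.48  0.    1.09 -0.54]
shift mm [ 0.8  0.1 -0.9] turn deg [-0.   -0.01 -0.01]
```

Request:
servo_tool:
  targets: "0 0 -5 0 0 0 0.2; 0 0 -20 0 0 0 0.2; 0 0 -45 0 0 0 0.2; 0 0 -75 0 0 0 0.2; 0 0 -100 0 0 0 0.2"

```text
t: 20.3
ee_pos: [0.585, -0.3389, 0.1893]
orientation: [-3.142, 0.0, -0.0]
force: [0.6, 0.0, -2.7]
finger_gap: 0.0469
```

Request:
servo_tool:
  targets: "0 -15 -5 0 0 0 0.2; 0 -40 -5 0 0 0 0.2; 0 -70 -5 0 0 0 0.2; 0 -105 -5 0 0 0 0.2; 0 -140 -5 0 0 0 0.2"

```text
t: 20.8
ee_pos: [0.5839, -0.1963, 0.1914]
orientation: [-3.14, 0.001, 0.004]
force: [-0.1, -0.2, -2.5]
finger_gap: 0.0474
```

Request:
servo_tool:
  targets: "0 -35 0 0 0 0 0.2; 0 -70 0 0 0 0 0.2; 0 -105 0 0 0 0 0.2; 0 -140 0 0 0 0 0.2; 0 -175 0 0 0 0 0.2"

```text
t: 21.3
ee_pos: [0.5835, -0.0214, 0.1916]
orientation: [-3.141, -0.0, 0.005]
force: [0.8, 0.5, -1.8]
finger_gap: 0.0474
```

Request:
servo_tool:
  targets: "0 -35 0 0 0 0 0.2; 0 -70 0 0 0 0 0.2; 0 -100 0 0 0 0 0.2; 0 -120 0 0 0 0 0.2; 0 -135 0 0 0 0 0.2"

```text
t: 21.8
ee_pos: [0.5835, 0.1132, 0.1917]
orientation: [-3.141, -0.002, 0.005]
force: [0.6, -0.8, -1.0]
finger_gap: 0.0475
```

```bash
python3 go.py .587 .129 .0961 0
```

```text
t 21.8 pos [0.5835 0.1132 0.1917] F [ 0.6 -0.8 -1. ] gap 0.0475 q [0.17 0.37 1.55 0.   1.23 0.17]
shift mm [  3.8 -15.7  95.6] turn deg [-0.01  0.17  0.08]
```

```bash
python3 - <<'E'
import cv2
I=cv2.imread('pics/w4.png'); cv2.imwrite('pics/w4c.png',cv2.resize(I[110:240,200:390],None,fx=4,fy=4,interpolation=cv2.INTER_CUBIC))
E
```

```text
(no output)
```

View pics/w4c.png

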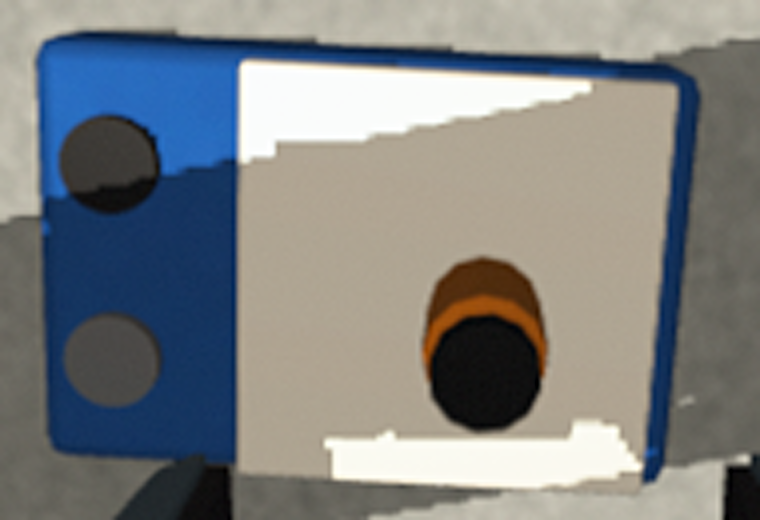

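```bash
python3 - <<'E'
from h import *
import pickle
P=pickle.load(open('w4.pkl','rb'))
k=[ray(P,x/4+200-.4,y/4+110-.4,.05)[:2] for x,y in((239,59),(680,82),(644,490),(236,472))]; print(np.round(k,4),np.mean(k,0))
E
```

```text
[[0.5391 0.1816]
 [0.6432 0.1767]
 [0.6386 0.0736]
 [0.5339 0.078 ]] [0.58871956 0.12748434]
```

Request:
servo_tool:
  targets: "3 -10 15 0 0 0 0.2; 3.5 -14.5 40 0 0 0 0.2; 3.5 -14.5 65 0 0 0 0.2; 3.5 -14.5 80 0 0 0 0.2; 3.5 -14.5 86 0 0 0 0.2"

```text
t: 22.3
ee_pos: [0.5868, 0.1249, 0.1036]
orientation: [3.14, -0.001, -0.009]
force: [-0.9, -1.0, -3.1]
finger_gap: 0.0474
```

```bash
python3 go.py .587 .128 .0961 0; python3 - <<'E'
from h import *
I=eyes.snapshot("wrist"); cv2.imwrite('pics/w12.png',I[:,:,::-1])
b=eyes.snapshot("scene")[100:280,310:510]
cv2.imwrite('pics/s12.png',cv2.resize(b[:,:,::-1],None,fx=3,fy=3))
E
```

```text
t 22.3 pos [0.5868 0.1249 0.1036] F [-0.9 -1.  -3.1] gap 0.0474 q [ 0.19  0.45  1.66 -0.    1.04  0.19]
shift mm [ 0.3 -3.1  7.5] turn deg [ 0.07  0.32 -0.05]
```

View pics/s12.png

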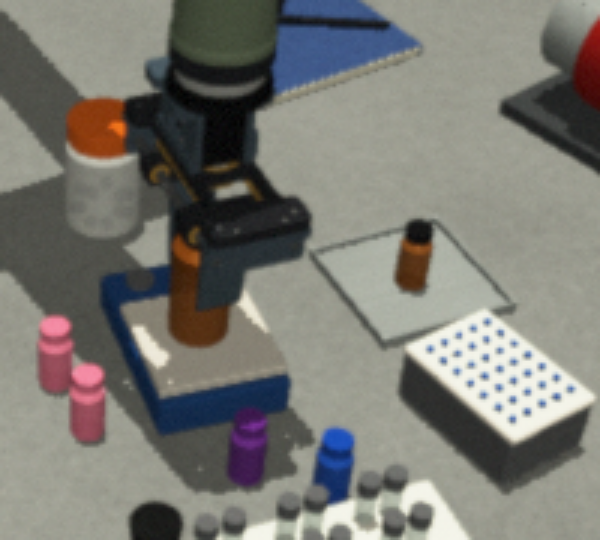

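View pics/w12.png

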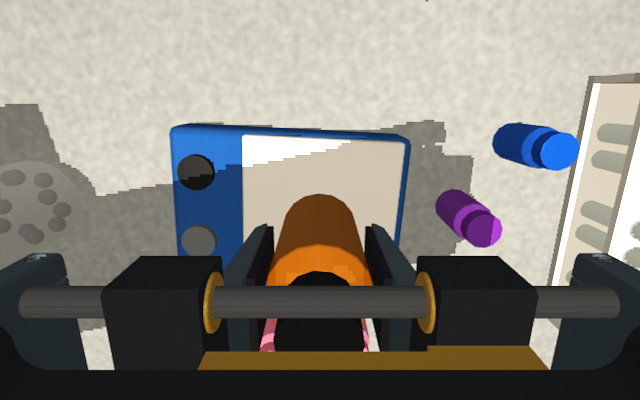

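The bottle hangs upright just above the white plate, and the vial stands in the middle of the tray. Lowering the last few millimetres.

Request:
servo_tool:
  targets: "0 -1.5 1.5 0 0 0 0.2; 0 -3 3 0 0 0 0.2; 0 -3 4.5 0 0 0 0.2; 0 -3 5 0 0 0 0.2; 0 -3 5 0 0 0 0.2"

```text
t: 22.9
ee_pos: [0.5888, 0.1287, 0.1023]
orientation: [-3.141, 0.0, -0.001]
force: [-1.0, 0.4, -1.8]
finger_gap: 0.0478
```

Request:
servo_tool:
  targets: "0 0 0.5 0 0 0 0.2; 0 0 1 0 0 0 0.2; 0 0 1 0 0 0 0.2"

```text
t: 23.2
ee_pos: [0.5887, 0.1286, 0.101]
orientation: [-3.142, 0.0, 0.0]
force: [-0.2, -0.3, -3.3]
finger_gap: 0.0473
```

```bash
python3 go.py .587 .128 .0961 0
```

```text
t 23.2 pos [0.5887 0.1286 0.101 ] F [-0.2 -0.3 -3.3] gap 0.0473 q [0.2  0.45 1.66 0.   1.03 0.2 ]
shift mm [-1.7  0.6  4.9] turn deg [-0.    0.   -0.01]
```

Request:
servo_tool:
  targets: "-1 0 1 0 0 0 0.2; -1.5 0.5 2 0 0 0 0.2; -1.5 0.5 3 0 0 0 0.2; -1.5 0.5 4 0 0 0 0.2; -1.5 0.5 4 0 0 0 0.2"

```text
t: 23.7
ee_pos: [0.5871, 0.1281, 0.0968]
orientation: [-3.142, 0.0, 0.0]
force: [0.1, 0.1, -2.3]
finger_gap: 0.0474
```

Request:
servo_tool:
  targets: "0 0 0.4 0 0 0 0.2; 0 0 0.8 0 0 0 0.2; 0 0 0.8 0 0 0 0.2"

```text
t: 24.0
ee_pos: [0.5872, 0.1281, 0.0962]
orientation: [-3.142, 0.0, -0.0]
force: [-0.4, 0.0, -1.4]
finger_gap: 0.0474
```

Request:
servo_tool:
  targets: "0 0 0.3 0 0 0 0.2; 0 0 0.6 0 0 0 0.2; 0 0 0.6 0 0 0 0.2"

```text
t: 24.3
ee_pos: [0.5873, 0.1281, 0.096]
orientation: [-3.141, 0.0, -0.001]
force: [-1.8, -0.2, 1.3]
finger_gap: 0.0475
```

Request:
servo_tool:
  targets: "0 0 0.2 0 0 0 0.2; 0 0 0.2 0 0 0 -0.1; 0 0 0.2 0 0 0 -0.2; 0 0 0.2 0 0 0 -0.4; 0 0 0.2 0 0 0 -0.6"

```text
t: 24.8
ee_pos: [0.5873, 0.1281, 0.0954]
orientation: [-3.142, 0.0, -0.0]
force: [-0.1, 0.1, 0.7]
finger_gap: 0.0679
```

Request:
servo_tool:
  targets: "0 0 0 0 0 0 -0.7; 0 0 -5 0 0 0 -0.7; 0 0 -25 0 0 0 -0.7; 0 0 -65 0 0 0 -0.7; 0 0 -105 0 0 0 -0.7"

```text
t: 25.3
ee_pos: [0.5868, 0.128, 0.2014]
orientation: [3.141, -0.0, -0.002]
force: [0.5, 0.0, 0.8]
finger_gap: 0.0775
```

Request:
servo_tool:
  targets: "0 0 -35 0 0 0 -0.7; 0 0 -50 0 0 0 -0.7; 0 0 -50 0 0 0 -0.7"

```text
t: 25.6
ee_pos: [0.5886, 0.1284, 0.2538]
orientation: [-3.14, 0.0, -0.01]
force: [0.4, -0.5, -0.0]
finger_gap: 0.0777
```

```bash
python3 go.py .538 -.117 .2 0; python3 - <<'E'
from h import *
import pickle
p=eyes.camera_params("wrist"); I=eyes.snapshot("wrist"); cv2.imwrite('pics/w13.png',I[:,:,::-1]); pickle.dump(p,open('w13.pkl','wb'))
E
```

```text
t 25.6 pos [0.5886 0.1284 0.2538] F [ 0.4 -0.5 -0. ] gap 0.0777 q [0.2  0.34 1.44 0.   1.36 0.2 ]
shift mm [-50.9 245.5  53.2] turn deg [-0.08 -0.38 -0.01]
```

View pics/w13.png

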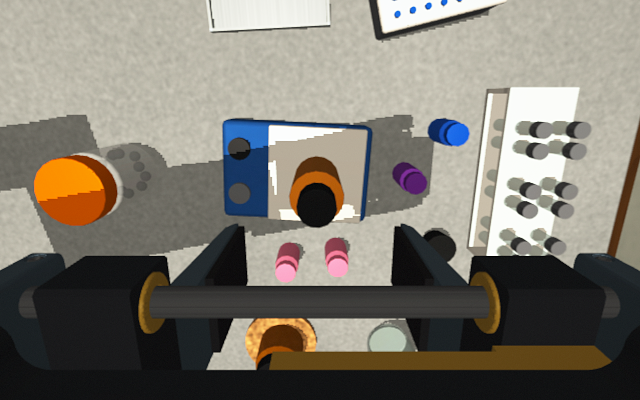

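The bottle stands upright mid-plate, cap at (317,203); the pink vials are untouched. Now the jar on the mat.

Request:
servo_tool:
  targets: "-8 38 0 0 0 0 -0.7; -16 80 0 0 0 0 -0.7; -25 125 10 0 0 0 -0.7; -35 170 25 0 0 0 -0.7; -44 212 40 0 0 0 -0.7"

```text
t: 26.15
ee_pos: [0.5415, -0.0855, 0.2083]
orientation: [-3.141, 0.0, 0.004]
force: [0.1, -0.6, 0.7]
finger_gap: 0.0775
```

Request:
servo_tool:
  targets: "-6 28 20 0 0 0 -0.7; -7 33.5 45 0 0 0 -0.7; -7 33.5 65 0 0 0 -0.7; -7 33.5 70 0 0 0 -0.7; -7 33.5 70 0 0 0 -0.7"

```text
t: 26.65
ee_pos: [0.5351, -0.117, 0.1388]
orientation: [-3.141, 0.0, 0.006]
force: [-0.2, 0.2, -0.3]
finger_gap: 0.0776
```

```bash
python3 go.py .538 -.117 .0235 0; python3 - <<'E'
from h import *
I=eyes.snapshot("wrist"); cv2.imwrite('pics/w14.png',I[:,:,::-1])
E
```

```text
t 26.65 pos [ 0.5351 -0.117   0.1388] F [-0.2  0.2 -0.3] gap 0.0776 q [-0.24  0.34  1.74  0.    1.07 -0.24]
shift mm [3.400e+00 1.000e-01 1.153e+02] turn deg [-0.06  0.21 -0.01]
```

View pics/w14.png

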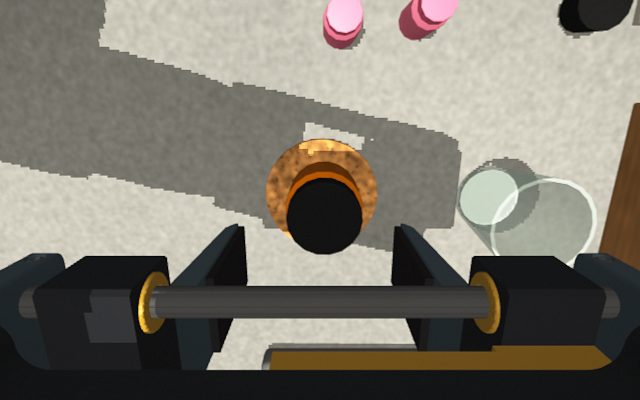

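The jar cap is at (324,215), a little right of the finger midpoint at 319, which agrees with the 3 mm x shift. Going down.

Request:
servo_tool:
  targets: "2 0 20 0 0 0 -0.7; 3 0 45 0 0 0 -0.7; 3 0 65 0 0 0 -0.7; 3 0 80 0 0 0 -0.7; 3 0 85 0 0 0 -0.7"
  grip_force: 20

```text
t: 27.2
ee_pos: [0.5391, -0.1169, 0.0549]
orientation: [-3.141, -0.001, 0.001]
force: [-0.4, 0.2, -1.0]
finger_gap: 0.0775
```

```bash
python3 go.py .538 -.117 .0235 0
```

```text
t 27.2 pos [ 0.5391 -0.1169  0.0549] F [-0.4  0.2 -1. ] gap 0.0775 q [-0.23  0.43  1.83  0.    0.87 -0.24]
shift mm [-1.1  0.1 31.4] turn deg [-0.02  0.05  0.03]
```

Request:
servo_tool:
  targets: "-1 0 8 0 0 0 -0.7; -1 0 16 0 0 0 -0.7; -1 0 24 0 0 0 -0.7; -1 0 29 0 0 0 -0.7; -1 0 30 0 0 0 -0.7"

```text
t: 27.7
ee_pos: [0.5379, -0.1173, 0.0249]
orientation: [-3.141, 0.001, 0.001]
force: [-0.1, 0.0, -0.2]
finger_gap: 0.0773
```

Request:
servo_tool:
  targets: "0 0 0 0 0 0 -0.7; 0 0 0 0 0 0 -0.55"

```text
t: 27.9
ee_pos: [0.5385, -0.1175, 0.0257]
orientation: [3.142, -0.0, 0.001]
force: [-0.4, 0.4, 0.3]
finger_gap: 0.0723
```

```bash
python3 go.py .538 -.117 .0235 0
```

```text
t 27.9 pos [ 0.5385 -0.1175  0.0257] F [-0.4  0.4  0.3] gap 0.0723 q [-0.24  0.47  1.87  0.    0.81 -0.24]
shift mm [-0.5 -0.5  2.2] turn deg [ 0.   -0.04 -0.02]
```

Request:
servo_tool:
  targets: "-0.5 -0.5 2 0 0 0 -0.5; -0.5 -0.5 2 0 0 0 -0.4; -0.5 -0.5 2 0 0 0 -0.3; -0.5 -0.5 2 0 0 0 -0.2; -0.5 -0.5 2 0 0 0 0"

```text
t: 28.4
ee_pos: [0.5379, -0.1169, 0.0235]
orientation: [-3.142, 0.0, -0.001]
force: [0.6, 0.9, 0.0]
finger_gap: 0.0592
```

Request:
servo_tool:
  targets: "0 0 0 0 0 0 0; 0 0 0 0 0 0 0; 0 0 0 0 0 0 0"

```text
t: 28.7
ee_pos: [0.5379, -0.1168, 0.0235]
orientation: [-3.141, 0.0, -0.001]
force: [0.8, 0.4, -0.5]
finger_gap: 0.06
```

Request:
servo_tool:
  targets: "0 0 -5 0 0 0 0; 0 0 -20 0 0 0 0; 0 0 -45 0 0 0 0; 0 0 -75 0 0 0 0; 0 0 -100 0 0 0 0"

```text
t: 29.2
ee_pos: [0.5371, -0.1169, 0.1245]
orientation: [-3.141, 0.0, 0.001]
force: [-0.2, 0.2, -3.3]
finger_gap: 0.0597
```

```bash
python3 go.py .584 -.335 .12 0
```

```text
t 29.2 pos [ 0.5371 -0.1169  0.1245] F [-0.2  0.2 -3.3] gap 0.0597 q [-0.24  0.35  1.76 -0.    1.03 -0.23]
shift mm [ 47.  218.1   4.5] turn deg [-0.01  0.05 -0.01]
```

Request:
servo_tool:
  targets: "5 22 0 0 0 0 0; 12 57 0 0 0 0 0; 20 92 0 0 0 0 0; 28 127 0 0 0 0 0; 35 162 0 0 0 0 0"

```text
t: 29.7
ee_pos: [0.5721, -0.2799, 0.123]
orientation: [-3.141, 0.0, 0.003]
force: [0.0, 0.1, -1.9]
finger_gap: 0.0594
```

Request:
servo_tool:
  targets: "6 28 0 0 0 0 0; 11 48 10 0 0 0 0; 12 55 25 0 0 0 0; 12 56 40 0 0 0 0; 12 56 45 0 0 0 0"

```text
t: 30.2
ee_pos: [0.5825, -0.3327, 0.0748]
orientation: [-3.137, -0.0, 0.009]
force: [0.2, 0.4, -3.4]
finger_gap: 0.0594
```

```bash
python3 go.py .584 -.335 .0575 0; python3 - <<'E'
from h import *
I=eyes.snapshot("wrist"); cv2.imwrite('pics/w15.png',I[:,:,::-1])
b=eyes.snapshot("scene")[160:320,120:320]
cv2.imwrite('pics/s15.png',cv2.resize(b[:,:,::-1],None,fx=3,fy=3))
E
```

```text
t 30.2 pos [ 0.5825 -0.3327  0.0748] F [ 0.2  0.4 -3.4] gap 0.0594 q [-0.54  0.58  1.51  0.    1.07 -0.54]
shift mm [ 1.6  2.4 17.3] turn deg [-0.24  0.34  0.01]
```

View pics/s15.png

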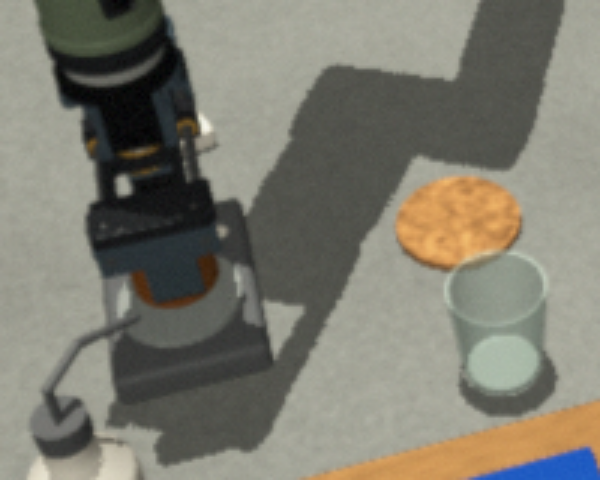

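View pics/w15.png

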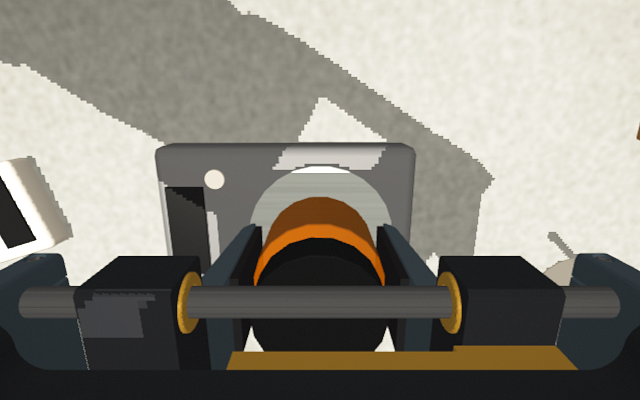

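The jar is above the pan and the mat is empty. The spout at scene crop (138,320) is in front of the gripper and clear of it. Lowering.

Request:
servo_tool:
  targets: "0.5 1 3 0 0 0 0; 1.5 2 6 0 0 0 0; 1.5 2 9 0 0 0 0; 1.5 2 11 0 0 0 0; 1.5 2 11 0 0 0 0"

```text
t: 30.8
ee_pos: [0.5859, -0.3367, 0.0671]
orientation: [-3.141, 0.0, 0.001]
force: [0.4, 0.5, -3.3]
finger_gap: 0.0595
```

Request:
servo_tool:
  targets: "0 0 0 0 0 0 0; 0 0 0 0 0 0 0"

```text
t: 31.0
ee_pos: [0.5862, -0.337, 0.0676]
orientation: [3.142, -0.0, 0.001]
force: [-0.2, 0.1, -2.9]
finger_gap: 0.0592
```

```bash
python3 go.py .584 -.335 .0575 0
```

```text
t 31.0 pos [ 0.5862 -0.337   0.0676] F [-0.2  0.1 -2.9] gap 0.0592 q [-0.54  0.59  1.51  0.    1.05 -0.54]
shift mm [-2.2 -2.  10.1] turn deg [ 0.   -0.02 -0.02]
```

Request:
servo_tool:
  targets: "-1 -1 2 0 0 0 0; -2 -2 4 0 0 0 0; -2 -2 6 0 0 0 0; -2 -2 8 0 0 0 0; -2 -2 9 0 0 0 0"

```text
t: 31.5
ee_pos: [0.584, -0.3348, 0.0581]
orientation: [-3.141, 0.0, 0.0]
force: [0.2, -0.4, -2.9]
finger_gap: 0.0597
```

Request:
servo_tool:
  targets: "0 0 0 0 0 0 0; 0 0 0.4 0 0 0 0; 0 0 0.4 0 0 0 0"

```text
t: 31.8
ee_pos: [0.5842, -0.3349, 0.0581]
orientation: [-3.142, 0.0, -0.0]
force: [-0.3, -0.3, -2.2]
finger_gap: 0.0593
```

Request:
servo_tool:
  targets: "0 0 0.3 0 0 0 0; 0 0 0.6 0 0 0 0; 0 0 0.6 0 0 0 0"

```text
t: 32.1
ee_pos: [0.5842, -0.3349, 0.0575]
orientation: [3.142, -0.0, 0.0]
force: [-0.2, -0.1, -2.0]
finger_gap: 0.0594
```

Request:
servo_tool:
  targets: "0 0 0.3 0 0 0 0; 0 0 0.6 0 0 0 0; 0 0 0.6 0 0 0 0"

```text
t: 32.4
ee_pos: [0.5842, -0.3349, 0.0575]
orientation: [3.141, -0.0, 0.001]
force: [-1.1, 1.2, 3.3]
finger_gap: 0.0597
```

In contact at 3.3 N. Releasing and backing off.

Request:
servo_tool:
  targets: "0 0 0 0 0 0 -0.35; 0 0 0 0 0 0 -0.4; 0 0 0 0 0 0 -0.5; 0 0 0 0 0 0 -0.65; 0 0 0 0 0 0 -0.75"

```text
t: 32.9
ee_pos: [0.5842, -0.3349, 0.0567]
orientation: [-3.142, 0.0, -0.0]
force: [-0.4, -0.3, 0.5]
finger_gap: 0.0785
```

Request:
servo_tool:
  targets: "0 0 -5 0 0 0 -0.75; 0 0 -25 0 0 0 -0.75; 0 0 -65 0 0 0 -0.75; 0 0 -105 0 0 0 -0.75; 0 0 -145 0 0 0 -0.75"

```text
t: 33.4
ee_pos: [0.584, -0.3348, 0.2037]
orientation: [-3.142, 0.0, -0.0]
force: [1.2, -0.4, -0.7]
finger_gap: 0.0796
```

```bash
python3 - <<'E'
from h import *
import pickle
p=eyes.camera_params("wrist"); I=eyes.snapshot("wrist"); cv2.imwrite('pics/w16.png',I[:,:,::-1]); pickle.dump(p,open('w16.pkl','wb'))
E
```

Request:
servo_tool:
  targets: "-30 -20 -10 0 0 0 -0.75; -60 -50 -20 0 0 0 -0.75; -95 -85 -30 0 0 0 -0.75; -130 -120 -30 0 0 0 -0.75; -150 -140 -30 0 0 0 -0.75"

```text
t: 33.95
ee_pos: [0.4314, -0.1926, 0.2325]
orientation: [-3.141, -0.0, -0.0]
force: [-0.1, 0.3, -0.2]
finger_gap: 0.0796
```

```bash
python3 - <<'E'
from h import *
for n in("scene","top"): cv2.imwrite(f'pics/{n}F.png',eyes.snapshot(n)[:,:,::-1])
E
python3 go.py .4 -.2 .2
```

```text
t 34.05 pos [ 0.4314 -0.1925  0.2327] F [-0.3 -1.1  0.2] gap 0.0798 q [-0.44  0.14  1.75  0.    1.24 -0.45]
shift mm [-31.4   7.5  32.7] turn deg [-0.03  0.01  0.07]
```

View pics/w16.png

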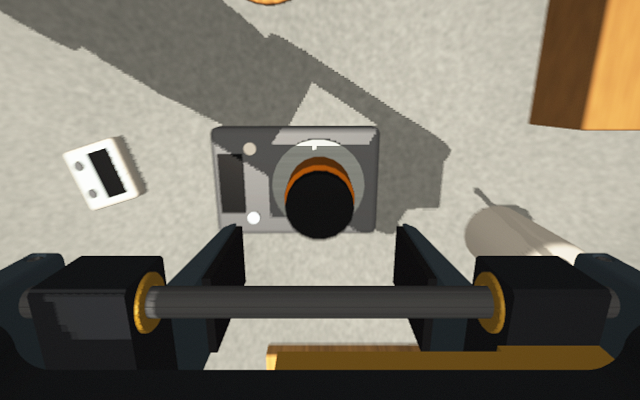

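View pics/topF.png

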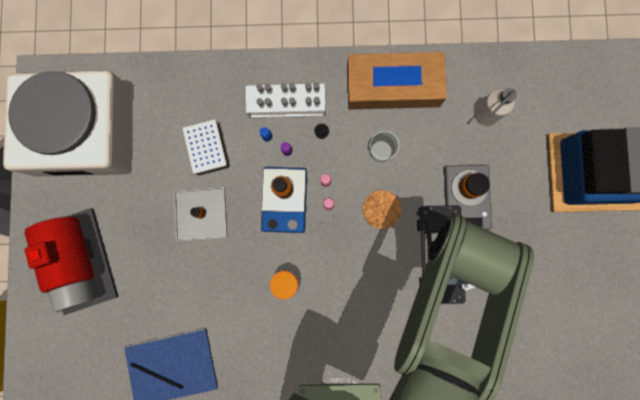

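View pics/sceneF.png

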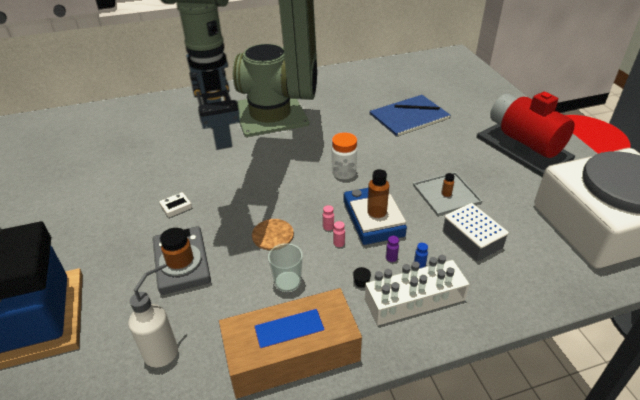

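All three samples stand upright on their stations and the mat is empty. One numeric check of the centring and the bystanders before I hand in.

```bash
python3 - <<'E'
from h import *
import pickle
P=pickle.load(open('w16.pkl','rb')); W=P
print("jar cap",ray(P,320,204.5,.112)[:2],"pan L/R/top",ray(P,272,180,.042)[:2],ray(P,364.5,180,.042)[:2],ray(P,318,139.5,.042)[:2])
P=pickle.load(open('w13.pkl','rb')); print("bottle cap",ray(P,317,204,.165)[:2])
a=cv2.imread('pics/top0.png').astype(int);b=cv2.imread('pics/topF.png').astype(int);d=np.abs(a-b).max(2)
for n,(x0,x1,y0,y1) in dict(bead=(265,303,268,303),beaker=(363,402,128,165),tip=(180,230,118,176),pinks=(318,337,172,212)).items(): print(n,(d[y0:y1,x0:x1]>50).sum(), d[y0:y1,x0:x1].mean().round(1))
E
```

```text
jar cap [ 0.58659786 -0.33531913] pan L/R/top [ 0.54031487 -0.33153528] [ 0.63004919 -0.33150909] [ 0.58494105 -0.2926047 ]
bottle cap [0.58945313 0.12925483]
bead 0 9.8
beaker 0 8.7
tip 0 10.4
pinks 0 9.3
```

```bash
python3 -c "
from station import env
print(env.sign_off())"
```

```text
the job is handed in; nothing more can be done
None
```

The job is done and handed in at about 34 s: all three samples are on their new stations and the cork mat is empty. I parked the squat jar on the mat, moved the small vial into the tray and the tall bottle onto the stirrer, then moved the jar onto the balance. Each was lowered until light contact (about 5 N or less) before I let go.

- **Centring:** in the last wrist-camera checks all three stood upright, each within about 3 mm of its station's centre.
- **Bystanders:** the bead jar, beaker, tip box and pink vials show no change between the first and last top-camera pictures. I checked the purple and blue vials only by eye.
- **Disagreements:** the cameras differed from the tool position, and from each other, by about 2 to 4 mm. I averaged or corrected for that. A hand-picked estimate of the tray centre from the scene camera was about 6 mm off in x, so I set it aside.

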